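Reset the dish shaker, click it to step five and start it

ROBOT

A 6-joint arm with a two-finger parallel gripper is mounted at the origin on a cart in front of the work surface, level with it; the furniture and walls round the work are solid. World frame = base frame: x ahead of the robot, y to its left, z up, the work surface at z = 0. Lengths are in m, angles in degrees, forces in N, time in s.
With the tool pointing down it reaches from about 0.4 to 0.825 m from the base axis. Payload 7 kg.
Tool frame: the origin (TCP) lies midway between the tips of the shut fingers; the grasp point (between the pads) lies 19 mm behind it; z points along the fingers, y is the direction in which the jaws open and shut (so a half turn about z gives the same grasp; the last joint's range is limited). The gripper opens to 88 mm and grips with 3 to 60 N. Pads are 19 mm wide; open, the fingers measure 130 mm over their backs; the gripper's body (78 mm by 193 mm) begins 47 mm behind the grasp point.
Start: joints at [88.986, 20.546, 0.682, 0, -70.136, -16.507], TCP at [0.203, 0.644, 0.227] pointing down, gripper open.
Joint ranges: [-176.03, 176.03], [-82.01, 121.73], [-58.28, 71.71], [-173.87, 95.51], [-174.79, -0.11], [-173.66, 173.66]. Speed limits (degrees/s): [136.94, 136.94, 172.46, 180, 180, 180].

INTERFACE

Orientations are given as [roll, pitch, yaw] about the fixed x, y, z axes, in that order (R = Rz(yaw) Ry(pitch) Rx(roll)).
In Python, from plant import get_state, capture, close_job gives the robot as it stands.
- The arm moves only by the tool apply_moves, never from a script. Its argument "commands" is a list of rows, each an object with "grip": the opening, from 0 (shut) to 1 (fully open); "dp": the shift along the tool's x, y, z in mm, a list of three; "yaw": the turn about the tool's z in rad. A call has 1 to 12 rows; each row is the pose to reach, as a shift and turn from the pose commanded when the call began, along the tool's axes at that moment; what a row does not reach only later rows make up. A row lasts 1/8 s, in which the tool goes at most 62.5 mm and 10.7 degrees, less where a joint would pass 70% of its speed; a pose out of reach is approached as far as the arm can. A call with a gripper value outside its range is refused whole. The fingers move at their own pace and stop on an object; "newtons" is the grip in N (left out, the last holds). Time passes only in rows, so rows that repeat a pose let the fingers close. It gives the time, the measured TCP pose, the force and the opening at its end, in the units of the state.
- get_state(): the state, without advancing time (a new reading comes with each control period).
- capture(name): name is "scene" or "top" or "wrist"; returns a dict with "color" (400x640x3 uint8, red, green, blue), "camera_matrix" (3x3 intrinsics, pixels), "xyz" and "rotation" of the camera in the world; the wrist camera has in their place "T_tool_cam" (4x4, takes a point from camera to tool coordinates, whose origin is the TCP and whose axes are the flange's). Camera axes: x right, y up, looking along -z (the intrinsics and any distortion apply to the point x, -y, -z); pixel columns grow to the right and rows downward; lengths in m; the calibration is good to about 2 mm. A picture is of the moment at which its call begins: read the wrist's pose just before it. There is no depth.
- close_job(): hands the job in, once; it reports no verdict.
The state is a dict: "time_s": time; "joints": joint angles; "qd": joint speeds; "joint_torque": joint torques, N m; "tcp_pos": TCP position; "eef_rot": TCP orientation; "contact_force": force on the tool from outside, world axes, zero at the start; "moment": the same for the moment, N m; "gripper_width": finger opening in m.
Only numpy, scipy, OpenCV 4.12 (cv2) and the standard library are available. Lean on these libraries where they do the work, as an engineer would, in place of code of your own. Each camera call takes 0.05 s, during which the arm holds its last target.

TASK

Get the dish shaker going at step five, using only a fingertip: push the pointer handle of its selector anticlockwise all the way back to the off stop to reset it, then push it clockwise, counting five clicks from off, and only when it stands at five press the round start key fully down and let it come up again. Push the handle from one side at a time and never pinch it. The dishes on the shaker and the things around it stay where they are; nothing is picked up.

Things in the scene. Friction and masses are not known exactly. Their poses are not given: they have to be found in the camera images.
- shaker: Dish shaker, a white box 200 (x) x 230 (y) x 60 mm high, fixed. Origin: centre of its underside; x to its back, y to its left, z up. Flat control deck 60 mm above the worktop over its front half (x -100 to +9 mm): selector shaft on the left at (-48, +45) mm, start key on the right at (-55, -70). Dish platform behind, its top 68 mm above the worktop.
- selector (a joint): Selector angle in rad: 0 at off, growing clockwise from above, 0.5236 a click, positions 0 to 7, a stop just past each end; five clicks is 2.618. Starts anywhere from position 2 to 7. Spring click stops: leaving one takes about 0.08 N m (2 to 3 N on the handle's flank); past half-way the handle jumps by itself into the next position and stays.
- selector_axis (a point): On the selector's upright shaft, level with the handle's top (28 mm above the deck). Around it on the deck a white dot marks off and seven white ticks positions 1 to 7, 30 degrees apart, 57.5 mm from the shaft. At off the handle points to the left and a little forward (105 degrees anticlockwise of the shaker's +x); clockwise it sweeps past the back to the right.
- selector_tip (a point): Top of the outer end of the selector's black pointer handle, 52 mm from the shaft axis; it points from selector_axis to here. The handle is a bar 15 mm wide over its flanks, from 8 to 28 mm above the deck, with a hub of 14 mm radius, above a round skirt of 23 mm radius and 7 mm height. The deck round it is clear.
- flank_ccw (a point): Centre of the flat plate (34 mm long, 15 mm high) on the handle's anticlockwise flank, 31 mm from the shaft axis: push here to turn it clockwise.
- flank_cw (a point): Centre of the same plate on the handle's clockwise flank: push here to turn it anticlockwise. Both flanks pressed at once counts as pinching.
- start_key (a joint): Travel of the start key in m: 0 up, 0.006 fully down; a spring returns it. About 1.5 N to start, 5 N fully down.
- start_key_top (a point): Centre of the top of the round white start key, 24 mm across, in a black collar of 40 mm diameter; key top 22 mm and collar 12 mm above the deck. Pressed straight down.
- petri_a: Round plastic dish, 61 mm across, 15 mm high, loose on the shaker's platform, left; origin centre of its underside. Leave alone.
- petri_b: The same kind of dish, on the platform, right. Leave alone.
- jar_d: Specimen jar with screw lid, 54 mm across, 72 mm high, standing on the worktop left of the shaker; origin centre of its underside. Leave alone.
- dropper_c: Dropper bottle, 34 mm across, 100 mm high, standing right of the shaker; origin centre of its underside. Leave alone.
- note_pad: Square pad of notes, 76 x 76 x 12 mm, lying left of the shaker; origin centre of its underside. Leave alone.

How it is judged (in metres and radians):
On the way, in this order (a step that is already met when the one before it is completed fails the run):
1. the selector is back at the off stop (value of joint selector below 0.12 rad), for 0.2 s.
2. the selector stands at the fifth click from off (value of joint selector between 2.418 and 2.818 rad), for 0.2 s.
3. the start key is pressed down with the selector at five (all of step 2 and value of joint start_key above 0.0045 m), for 0.05 s.
At the end, for the whole second after the job is handed in: The selector rests at the fifth click from off (2.618 rad, within 0.2), the start key has been pressed at least 4.5 mm and is up again (within 1 mm), the dishes stand within 12 mm and all the other loose things within 30 mm of where they were (all of step 2 and value of joint start_key below 0.001 m and velocity of joint selector between -0.05 and 0.05 rad/s and distance of each of petri_a, petri_b from where it was at the start of the episode below 0.012 m and distance of each of jar_d, dropper_c, note_pad from where it was at the start of the episode below 0.03 m); the robot touches nothing.
It fails at once if the start key is pressed while the selector does not stand at five (value of joint start_key above 0.003 m and not (value of joint selector between 2.418 and 2.818 rad)).
It fails at once if the handle is pinched: both its flanks are pressed at once (contact force between each of selector_c4, selector_c5 and the fingers above 1 N).
It fails at once if a dish on the shaker is moved or lifted by more than 12 mm (distance of any of petri_a, petri_b from where it was at the start of the episode above 0.012 m).
It fails at once if the jar, the dropper bottle or the note pad is moved or lifted by more than 30 mm (distance of any of jar_d, dropper_c, note_pad from where it was at the start of the episode above 0.03 m).
It also fails if it takes over 72 s, if anything falls off the work surface, if the arm or the gripper's body presses on something with over 40 N, if the wrist force passes 120 N, or if a joint passes its speed limit or range.

## Working session

There is one attempt and no reset: what is moved stays moved. The work goes in short steps, Python scripts to look and compute and a tool call to move; the robot and the scene stay as the last step left them, time stands still between calls to the robot, and variables do not carry over. Pictures are saved under pics/ and viewed, and the job is handed in when it is done.

Besides the shell and the picture viewer there is one more tool, called after "Emit:" as name(argument=value, ...) on one line, values as JSON. apply_moves: Moves the arm, as the interface text tells. Its arguments: {"type":"object","properties":{"commands":{"type":"array","items":{"type":"object","properties":{"grip":{"type":"number"},"dp":{"type":"array","items":{"type":"number"}},"yaw":{"type":"number"}}}},"newtons":{"type":"number"}},"required":["commands"]}

```bash
mkdir -p pics; ls
python3 - <<'E'
from plant import get_state, capture
import cv2
s=get_state()
for k,v in s.items(): print(k,v)
for n in ["scene","top"]:
    c=capture(n); cv2.imwrite(f"pics/{n}0.png",c["color"][:,:,::-1])
    print(n,c["camera_matrix"],c["xyz"],c["rotation"],[k for k in c])
E
```

```text
pics
time_s 0.0
joints [ 8.89851400e+01  2.05932508e+01  6.34082661e-01 -1.97568902e-02
 -7.01360271e+01 -1.65075691e+01]
qd [ 0.04715786 -0.08692852 -0.12274774 -0.08439683 -0.10976457  0.07125974]
joint_torque [ 3.26777138e-05 -5.82707405e+01  2.93048108e+01  6.99691325e+00
  6.94245362e-03 -1.66459645e-04]
tcp_pos [0.20310158 0.64320893 0.22560569]
eef_rot [ 1.79903451e+02 -9.24447750e-03 -1.75291498e+01]
contact_force [-0.52356923 -0.59232321  1.14936129]
moment [-0.03441783 -0.05616689  0.01910486]
gripper_width 0.0877298872582487
scene [[386.93949446   0.         317.15933941]
 [  0.         386.93949446 198.09585533]
 [  0.           0.           1.        ]] [ 0.10279712 -0.32380678  0.60733529] [ 52.62222478   1.31583573 -46.59265631] ['color', 'camera_matrix', 'xyz', 'rotation']
top [[432.03290551   0.         308.10362461]
 [  0.         432.03290551 203.05409217]
 [  0.           0.           1.        ]] [0.42599207 0.18620924 0.96921516] [  8.49182787  -1.19438813 -91.11220776] ['color', 'camera_matrix', 'xyz', 'rotation']
```

View pics/scene0.png

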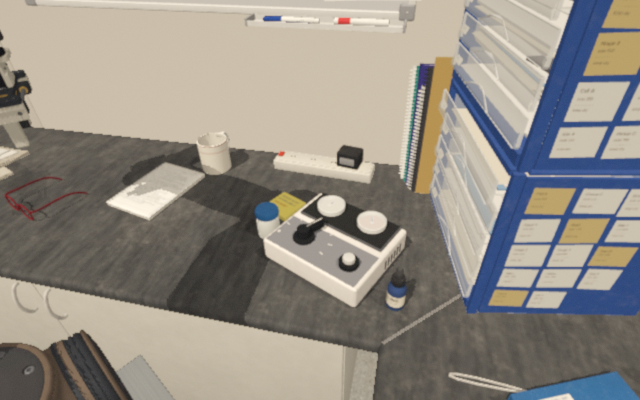

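View pics/top0.png

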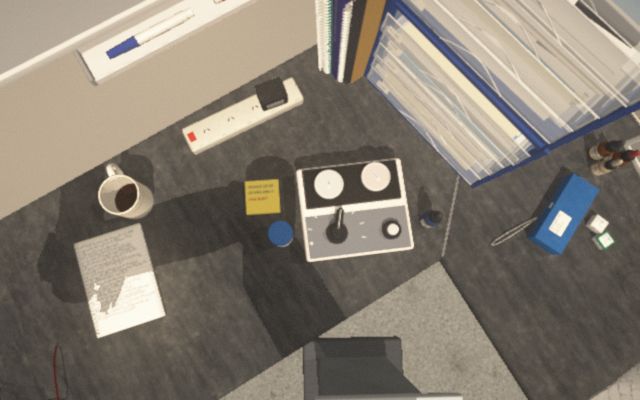

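The scene view shows the shaker at around (335,245), with the handle at (310,230) and the key at (348,260). In the top view the shaft is at about (338,232), the tip at (340,208) and the key at (393,229). The jar is at (280,233) and the dropper at (430,219). I'll zoom in next.

Run:
```python
import cv2
a=cv2.imread("pics/top0.png")[150:270,290:450]; cv2.imwrite("pics/topz.png",cv2.resize(a,None,fx=5,fy=5,interpolation=cv2.INTER_CUBIC))
a=cv2.imread("pics/scene0.png")[185:305,255:415]; cv2.imwrite("pics/scenez.png",cv2.resize(a,None,fx=5,fy=5,interpolation=cv2.INTER_CUBIC))
```

```text
(no output)
```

View pics/topz.png

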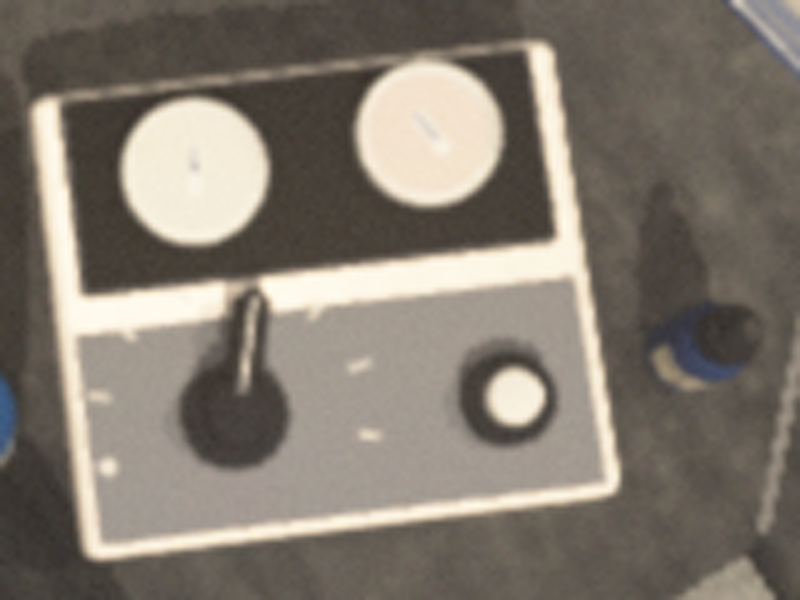

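View pics/scenez.png

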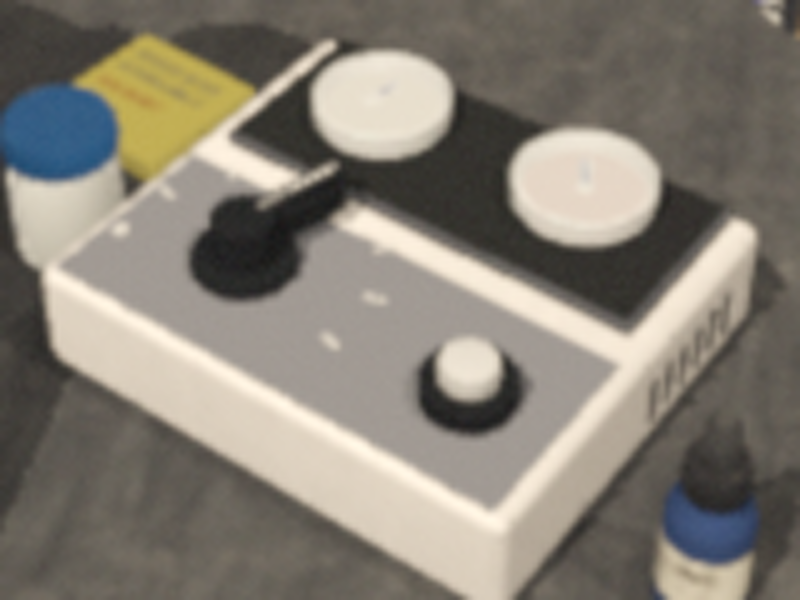

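```bash
cat > h.py <<'E'
import numpy as np, cv2
from scipy.spatial.transform import Rotation as R
def camw(c): return np.array(c["camera_matrix"]),np.array(c["xyz"]),R.from_euler('xyz',c["rotation"],degrees=True).as_matrix()
def proj(P,K,t,Rm):
    q=(np.atleast_2d(P)-t)@Rm; q=q*[1,-1,-1]; p=q@K.T; return p[:,:2]/p[:,2:]
def ray(uv,K,t,Rm,z):
    d=np.linalg.inv(K)@[uv[0],uv[1],1]; d=Rm@(d*[1,-1,-1]); s=(z-t[2])/d[2]; return t+s*d
def tick(k,r=.0575,z=.060):
    a=np.radians(105-30*k); return [-.048+r*np.cos(a),.045+r*np.sin(a),z]
def pose(s,P):
    P=np.atleast_2d(P); c,n=np.cos(s[2]),np.sin(s[2]); return P@np.array([[c,n,0],[-n,c,0],[0,0,1]])+[s[0],s[1],0]
E
cat > fit.py <<'E'
from h import *
from plant import capture
from scipy.optimize import least_squares
cams={n:camw(capture(n)) for n in ["top","scene"]}
off={"top":(290,150),"scene":(255,185)}
key=[-.055,-.070,.082]
obs={"top":[(key,515,397),(tick(0),107,466),(tick(1),98,396),(tick(2),128,333),(tick(5),317,312),(tick(6),360,365),(tick(7),370,435)],
"scene":[(key,467,358),(tick(0),121,229),(tick(1),168,191),(tick(5),380,245),(tick(6),375,297),(tick(7),330,340)]}
def run(names):
    def f(s):
        r=[]
        for n in names:
            P=np.array([o[0] for o in obs[n]]); uv=(np.array([o[1:] for o in obs[n]])+.5)/5-.5+off[n]
            r.append((proj(pose(s,P),*cams[n])-uv).ravel())
        return np.concatenate(r)
    s=least_squares(f,[.5,.1,0]); print(names,s.x[:2],np.degrees(s.x[2]),np.round(s.fun.reshape(-1,2),2).tolist()); return s.x
run(["top"]);run(["scene"]); s=run(["top","scene"])
np.save("s.npy",s)
ax=[-.048,.045,.088]
for n in cams:
    for k in [2,3,4]:
        print(n,k,((proj(pose(s,[tick(k,.052,.088),ax]),*cams[n])-off[n])*5).round(0).tolist())
print("axis",pose(s,ax),"key",pose(s,key))
for nm,n,z,u,v in [("jar","top",.072,280,233),("drop","top",.1,436,215),("jar","scene",.072,267,211),("drop","scene",.1,399,271)]: print(nm,ray((u,v),*cams[n],z))
E
python3 fit.py
```

```text
['top'] [0.54906511 0.0660193 ] 5.580657144416356 [[0.26, -0.05], [0.1, 0.1], [0.24, 0.05], [-0.21, -0.21], [-0.06, -0.35], [-0.12, 0.25], [-0.22, 0.21]]
['scene'] [0.55209355 0.06783042] 5.524951595878042 [[0.08, -0.59], [-0.1, -0.23], [-0.18, -0.11], [0.47, 0.6], [-0.14, 0.21], [-0.13, 0.14]]
['top', 'scene'] [0.55013343 0.06654433] 5.6510135180365895 [[0.01, -0.6], [-0.12, -0.35], [0.01, -0.4], [-0.46, -0.66], [-0.32, -0.84], [-0.37, -0.26], [-0.45, -0.31], [0.04, 0.29], [-0.41, 0.59], [-0.48, 0.67], [0.31, 1.37], [-0.28, 1.02], [-0.27, 1.02]]
top 2 [[137.0, 328.0], [237.0, 406.0]]
top 3 [[189.0, 289.0], [237.0, 406.0]]
top 4 [[253.0, 282.0], [237.0, 406.0]]
scene 2 [[226.0, 132.0], [238.0, 213.0]]
scene 3 [[289.0, 137.0], [238.0, 213.0]]
scene 4 [[340.0, 161.0], [238.0, 213.0]]
axis [[0.4979356  0.10659912 0.088     ]] key [[ 0.50229355 -0.00853128  0.082     ]]
jar [0.49770162 0.22447076 0.072     ]
drop [ 0.52654842 -0.09475121  0.1       ]
jar [0.49642002 0.21700673 0.072     ]
drop [ 0.52093401 -0.10628197  0.1       ]
```

Emit:
apply_moves(commands=[{"grip": 0, "dp": [40, 38, -10], "yaw": 0}, {"grip": 0, "dp": [85, 80, -10], "yaw": 0}, {"grip": 0, "dp": [130, 123, -10], "yaw": 0}, {"grip": 0, "dp": [175, 165, -10], "yaw": 0}, {"grip": 0, "dp": [220, 208, -5], "yaw": 0}, {"grip": 0, "dp": [265, 250, 0], "yaw": 0}, {"grip": 0, "dp": [310, 293, 10], "yaw": 0}, {"grip": 0, "dp": [355, 335, 20], "yaw": 0}, {"grip": 0, "dp": [400, 378, 20], "yaw": 0}, {"grip": 0, "dp": [445, 420, 20], "yaw": 0}, {"grip": 0, "dp": [486, 459, 20], "yaw": 0}, {"grip": 0, "dp": [486, 459, 20], "yaw": 0}], newtons=20)

```text
time_s: 1.7
tcp_pos: [0.5294, 0.0563, 0.2061]
eef_rot: [179.9, 0.0, -17.8]
contact_force: [-0.3, 0.4, 0.1]
gripper_width: 0.0004
```

Run:
```python
from plant import get_state, capture
import cv2
s=get_state(); print(s["joints"].round(1) if hasattr(s["joints"],'round') else s["joints"],s["tcp_pos"],s["eef_rot"],s["qd"])
c=capture("wrist"); print(c["T_tool_cam"],c["camera_matrix"])
cv2.imwrite("pics/w1.png",c["color"][:,:,::-1])
c=capture("top"); cv2.imwrite("pics/t1.png",c["color"][:,:,::-1])
```

```text
[ 27.2   8.  -19.    0.  -63.1  45. ] [0.52943398 0.05633735 0.2060583 ] [ 1.79949598e+02  3.19983264e-02 -1.78148668e+01] [ 3.80645973 -1.11224537 -1.16294885 -0.65037732  0.17932773 -2.97750502]
[[ 1.40660515e-03  9.59556161e-01  2.81513756e-01  7.72567168e-02]
 [ 9.99998970e-01 -1.26904447e-03 -6.70959247e-04 -2.24657523e-05]
 [-2.86569603e-04  2.81514410e-01 -9.59556958e-01 -1.57059372e-01]
 [ 0.00000000e+00  0.00000000e+00  0.00000000e+00  1.00000000e+00]] [[277.60278103   0.         325.110931  ]
 [  0.         277.60278103 196.03452358]
 [  0.           0.           1.        ]]
```

View pics/w1.png

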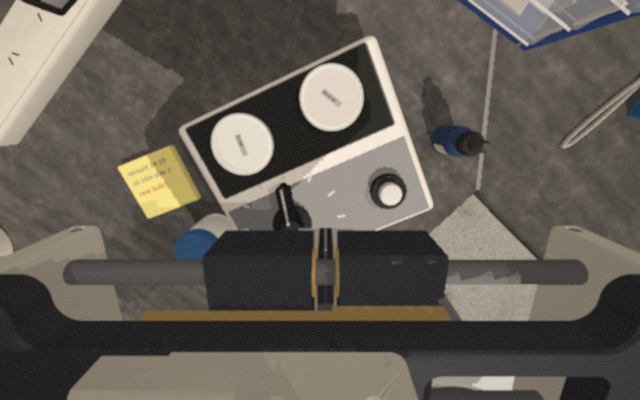

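View pics/t1.png

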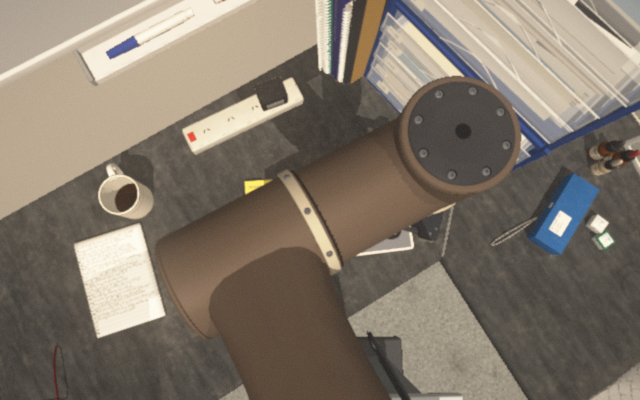

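The wrist view shows the handle at (287,205), pointing back, and the key at (390,190). The shut fingers are around (325,245). I'll use the scene camera to see the shape of the fingertip.

Run:
```python
from plant import get_state, capture
import cv2
c=capture("scene"); im=c["color"][:,:,::-1]; cv2.imwrite("pics/s1.png",cv2.resize(im[60:320,200:500],None,fx=2.6,fy=2.3,interpolation=cv2.INTER_CUBIC))
s=get_state(); print(s["joints"],s["tcp_pos"],s["eef_rot"])
```

```text
[ 2.75853678e+01  7.90633568e+00 -1.90577994e+01 -1.40017812e-02
 -6.30545776e+01  4.48638673e+01] [0.52822597 0.0596711  0.20638721] [ 1.79995540e+02  2.20462296e-02 -1.75571126e+01]
```

View pics/s1.png

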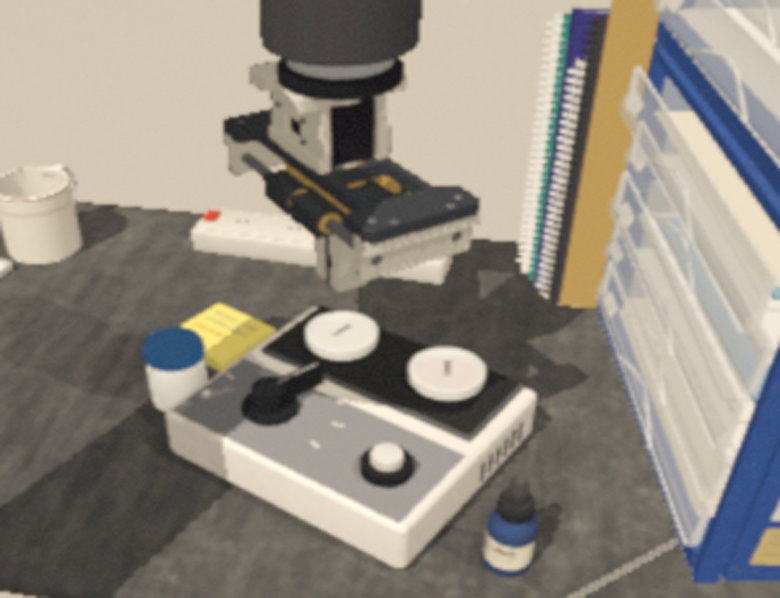

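Emit:
apply_moves(commands=[{"grip": 0, "dp": [0, 0, 0], "yaw": 0.17}, {"grip": 0, "dp": [0, 0, 0], "yaw": 0.34}, {"grip": 0, "dp": [0, 0, 0], "yaw": 0.51}, {"grip": 0, "dp": [0, 0, 0], "yaw": 0.68}, {"grip": 0, "dp": [0, 0, 0], "yaw": 0.85}, {"grip": 0, "dp": [0, 0, 0], "yaw": 1.02}, {"grip": 0, "dp": [0, 0, 0], "yaw": 1.19}, {"grip": 0, "dp": [0, 0, 0], "yaw": 1.36}, {"grip": 0, "dp": [0, 0, 0], "yaw": 1.53}, {"grip": 0, "dp": [0, 0, 0], "yaw": 1.7}])

```text
time_s: 3.1
tcp_pos: [0.528, 0.0613, 0.2068]
eef_rot: [-180.0, 0.0, -115.1]
contact_force: [0.8, -0.5, 0.4]
gripper_width: 0.0008
```

Emit:
apply_moves(commands=[{"grip": 0, "dp": [0, 0, 10], "yaw": 0.17}, {"grip": 0, "dp": [0, 0, 20], "yaw": 0.34}, {"grip": 0, "dp": [0, 0, 30], "yaw": 0.51}, {"grip": 0, "dp": [0, 0, 40], "yaw": 0.68}, {"grip": 0, "dp": [0, 0, 50], "yaw": 0.85}, {"grip": 0, "dp": [0, 0, 60], "yaw": 1.02}, {"grip": 0, "dp": [0, 0, 70], "yaw": 1.19}, {"grip": 0, "dp": [0, 0, 80], "yaw": 1.3}, {"grip": 0, "dp": [0, 0, 80], "yaw": 1.3}])

```text
time_s: 4.22
tcp_pos: [0.5277, 0.0608, 0.1262]
eef_rot: [-180.0, -0.1, 170.8]
contact_force: [0.2, -0.2, 1.1]
gripper_width: 0.0006
```

```bash
cat > look.py <<'E'
import sys
from h import *
from plant import get_state, capture
def wcam(s,c):
    T=np.array(c["T_tool_cam"]); Rt=R.from_euler('xyz',s["eef_rot"],degrees=True).as_matrix()
    return np.array(c["camera_matrix"]), np.array(s["tcp_pos"])+Rt@T[:3,3], Rt@T[:3,:3]
if __name__=="__main__":
    n=sys.argv[1]
    s=get_state(); print("t",s["time_s"],np.round(s["joints"],1),np.round(s["tcp_pos"],4),np.round(s["eef_rot"],2),np.round(s["contact_force"],1))
    if "w" in sys.argv[2]:
        c=capture("wrist"); im=c["color"][:,:,::-1].copy(); cv2.imwrite(f"pics/{n}_raw.png",im)
        import pickle; pickle.dump((s,c),open(f"pics/{n}.pkl","wb"))
        cv2.imwrite(f"pics/{n}_w.png",im)
    if "s" in sys.argv[2]:
        c=capture("scene"); im=c["color"][:,:,::-1]; cv2.imwrite(f"pics/{n}_s.png",cv2.resize(im[130:320,230:430],None,fx=4,fy=3,interpolation=cv2.INTER_CUBIC) if 0 else cv2.resize(im[150:300,240:430],None,fx=4,fy=4,interpolation=cv2.INTER_CUBIC))
E
python3 look.py a2 ws
```

```text
t 4.225 [  27.7   12.3  -25.2   -0.   -52.5 -127. ] [0.5277 0.0608 0.1262] [-1.7997e+02 -6.0000e-02  1.7076e+02] [ 0.2 -0.2  1.1]
```

View pics/a2_w.png

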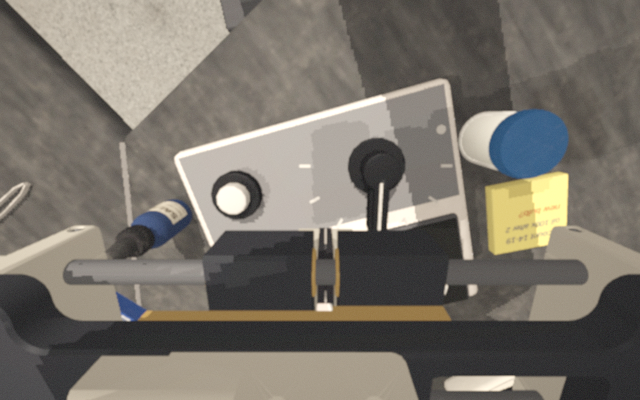

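View pics/a2_s.png

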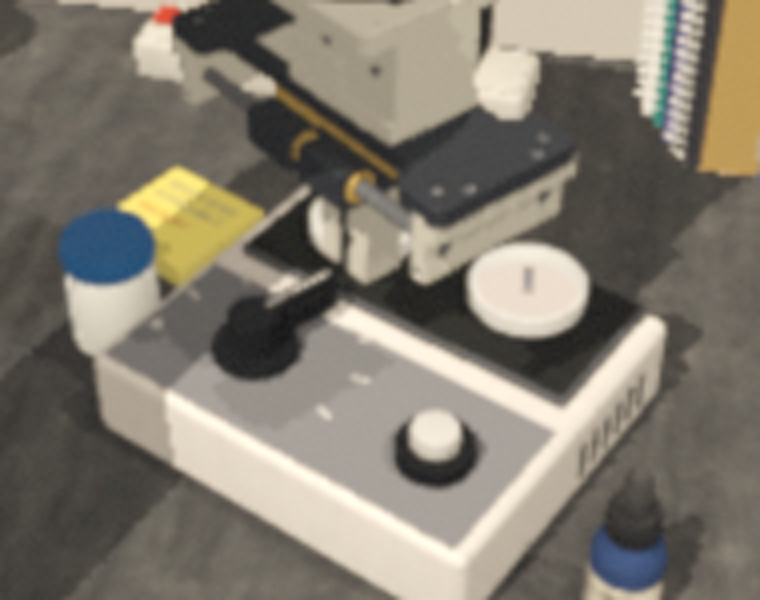

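```bash
cat > m.py <<'E'
from look import *
import pickle
s,c=pickle.load(open("pics/a2.pkl","rb")); cam=wcam(s,c)
from scipy.optimize import least_squares
key=[-.055,-.070,.082]
ob=[(key,232,198),(tick(0),441,129),(tick(1),447,166.5),(tick(7),305,166),(tick(6),315,200)]
def f(p): return (proj(pose(p,np.array([o[0] for o in ob])),*cam)-np.array([o[1:] for o in ob])).ravel()
r=least_squares(f,[.55,.066,.1]); print(r.x[:2],np.degrees(r.x[2]),r.fun.round(1))
p=np.load("s.npy"); print(p,f(p).round(1))
for q in (p,r.x): print(pose(q,[-.048,.045,.088]),pose(q,key), proj(pose(q,[[-.048,.045,.088],tick(4,.052,.088)]),*cam))
E
python3 m.py
```

```text
[0.5513923  0.06699637] 5.408269644675109 [-1.2  1.6  1.   0.7 -0.  -0.3  0.4 -0.9 -0.  -1. ]
[0.55013343 0.06654433 0.09862879] [-2.4  0.6 -0.1 -1.3 -0.9 -2.2 -0.7 -2.2 -1.  -2.2]
[[0.4979356  0.10659912 0.088     ]] [[ 0.50229355 -0.00853128  0.082     ]] [[381.93967216 170.72302229]
 [377.79935878 237.53868208]]
[[0.49936464 0.10727195 0.088     ]] [[ 0.50323478 -0.00787588  0.082     ]] [[383.08134192 172.51900026]
 [378.58289914 239.09482293]]
```

Emit:
apply_moves(commands=[{"grip": 0, "dp": [0, 0, 12], "yaw": 0}, {"grip": 0, "dp": [0, 0, 24], "yaw": 0}, {"grip": 0, "dp": [0, 0, 36], "yaw": 0}, {"grip": 0, "dp": [0, 0, 46], "yaw": 0}, {"grip": 0, "dp": [0, 0, 53], "yaw": 0}, {"grip": 0, "dp": [0, 0, 53], "yaw": 0}])

```text
time_s: 5.08
tcp_pos: [0.5282, 0.0594, 0.0729]
eef_rot: [-180.0, -0.1, 170.6]
contact_force: [-0.1, 0.0, 0.3]
gripper_width: 0.0007
```

```bash
python3 look.py a3 ws
```

```text
t 5.075 [  27.6   16.1  -28.6   -0.   -45.4 -127. ] [0.5282 0.0594 0.0729] [-1.7996e+02 -5.0000e-02  1.7059e+02] [-0.1  0.   0.3]
```

View pics/a3_w.png

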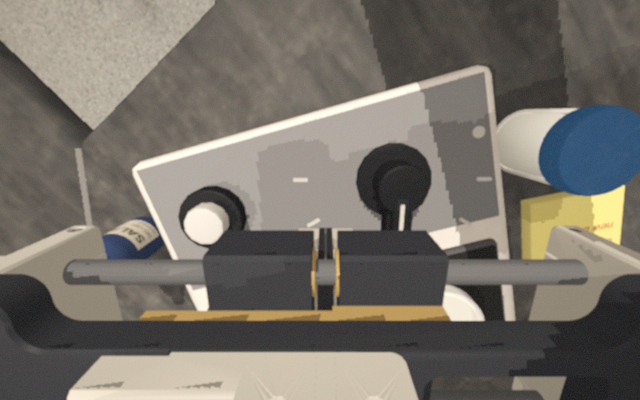

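View pics/a3_s.png

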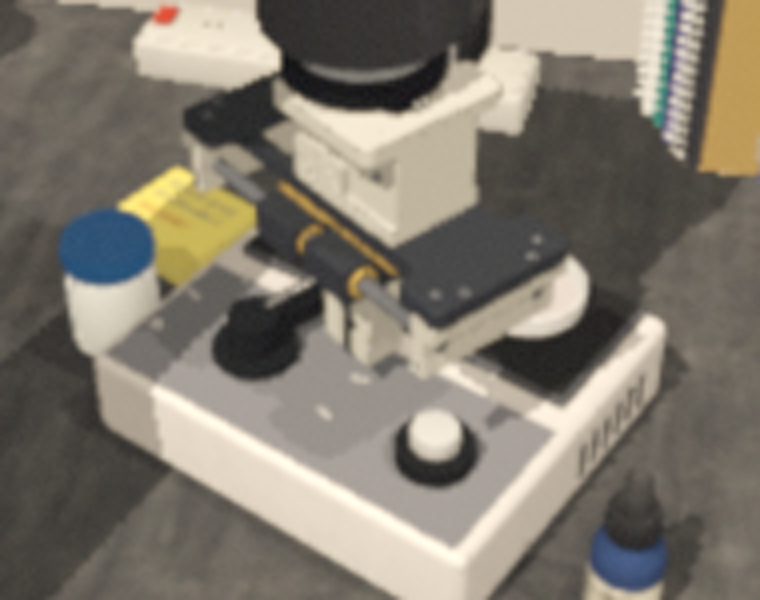

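Emit:
apply_moves(commands=[{"grip": 0, "dp": [0, 5, 0], "yaw": 0}, {"grip": 0, "dp": [0, 10, 0], "yaw": 0}, {"grip": 0, "dp": [0, 13, 0], "yaw": 0}, {"grip": 0, "dp": [0, 16, 0], "yaw": 0}, {"grip": 0, "dp": [0, 16, 0], "yaw": 0}])

```text
time_s: 5.8
tcp_pos: [0.5311, 0.0757, 0.0736]
eef_rot: [-180.0, -0.0, 170.6]
contact_force: [0.5, -0.1, -0.3]
gripper_width: 0.0007
```

```bash
python3 look.py a4 ws
```

```text
t 5.8 [  29.1   16.4  -28.    -0.   -45.6 -128.4] [0.5311 0.0757 0.0736] [-180.     -0.    170.61] [ 0.5 -0.1 -0.3]
```

View pics/a4_w.png

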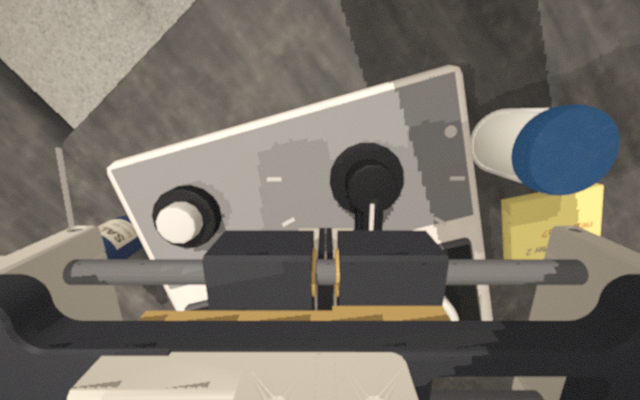

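View pics/a4_s.png

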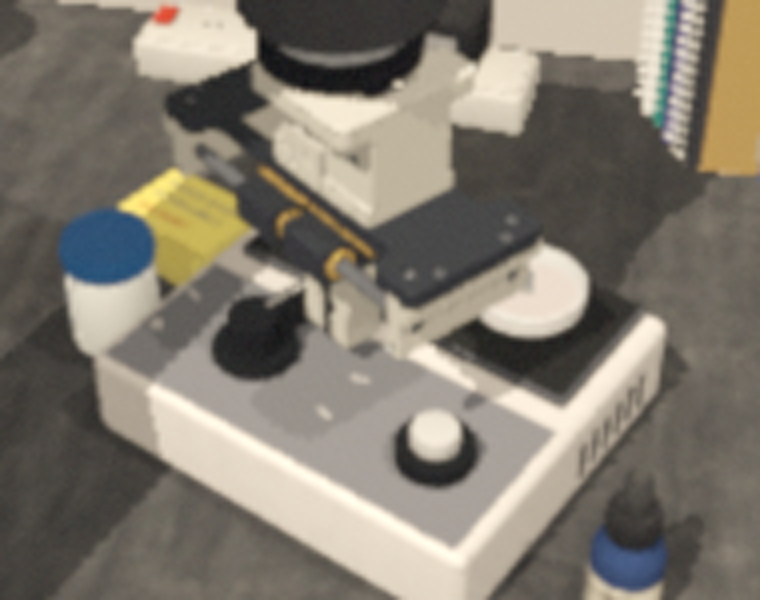

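No contact yet: the stripe on the handle, at (372,215), still points at position 4. I'll keep closing the gap.

Emit:
apply_moves(commands=[{"grip": 0, "dp": [0, 3, 0], "yaw": 0}, {"grip": 0, "dp": [0, 6, 0], "yaw": 0}, {"grip": 0, "dp": [0, 8, 0], "yaw": 0}, {"grip": 0, "dp": [0, 8, 0], "yaw": 0}])

```text
time_s: 6.4
tcp_pos: [0.5325, 0.0836, 0.0736]
eef_rot: [180.0, 0.0, 170.6]
contact_force: [1.3, -0.1, 0.9]
gripper_width: 0.0008
```

```bash
python3 look.py a5 w
```

```text
t 6.4 [  29.8   16.6  -27.7   -0.   -45.7 -129.2] [0.5325 0.0836 0.0736] [179.98   0.   170.6 ] [ 1.3 -0.1  0.9]
```

View pics/a5_w.png

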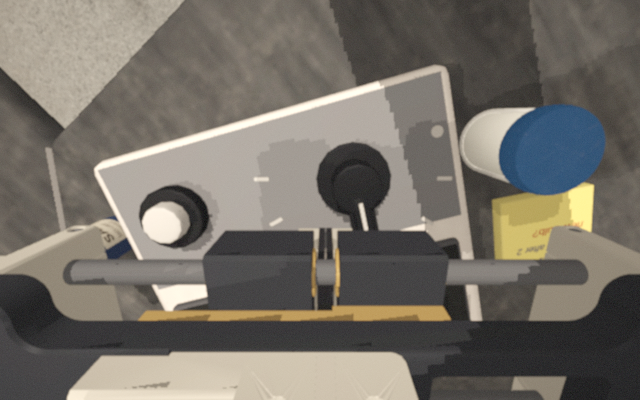

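```bash
cat > ang.py <<'E'
import sys,pickle
from look import *
n,u,v=sys.argv[1],float(sys.argv[2]),float(sys.argv[3])
s,c=pickle.load(open(f"pics/{n}.pkl","rb")); cam=wcam(s,c)
ax=np.array([.4985,.107]); P=ray((u,v),*cam,.088); d=P[:2]-ax; th=np.degrees(np.arctan2(d[1],d[0]))
print("pt",P.round(4),"world ang",th.round(1),"pos",((105+5.5-th)/30).round(2), "axis px",proj([*ax,.088],*cam).round(0))
e=np.array(s["tcp_pos"])[:2]-ax; a=np.radians(th); print("tcp rho,tau in handle frame",e@[np.cos(a),np.sin(a)],e@[-np.sin(a),np.cos(a)])
E
python3 ang.py a4 372 227; python3 ang.py a5 367 227
```

```text
pt [0.5201 0.1037 0.088 ] world ang -8.7 pos 3.97 axis px [[373. 189.]]
tcp rho,tau in handle frame 0.036959211695214086 -0.026066830174734285
pt [0.5211 0.1089 0.088 ] world ang 4.9 pos 3.52 axis px [[358. 189.]]
tcp rho,tau in handle frame 0.03189024033552974 -0.026185553994288846
```

```bash
cat > plan.py <<'E'
from h import *
AX=np.array([.4985,.107])
def tgt(phi,rho,tau):
    a=np.radians(phi); return AX+rho*np.array([np.cos(a),np.sin(a)])+tau*np.array([-np.sin(a),np.cos(a)])
def rows(p0,psi0,seq,rho,tau):
    "p0 commanded xy, psi0 commanded yaw deg; seq of phi"
    a=np.radians(psi0); X=np.array([np.cos(a),np.sin(a)]); Y=np.array([np.sin(a),-np.cos(a)])
    for f in seq:
        d=(tgt(f,rho,tau)-p0)*1000; print(f,"dp",(d@X).round(1),(d@Y).round(1),"yaw",np.radians(-((f-180)-psi0)).round(3))
E
python3 - <<'E'
from plan import *
rows(np.array([.5324,.0838]),-189.4,[2,7,12,17,22,27,32,37,42,47,52,57],.036,-.026)
E
```

```text
2 dp -3.2 -1.0 yaw -0.199
7 dp -4.6 2.6 yaw -0.286
12 dp -5.8 6.3 yaw -0.374
17 dp -6.6 10.1 yaw -0.461
22 dp -7.0 13.9 yaw -0.548
27 dp -7.2 17.8 yaw -0.635
32 dp -7.0 21.7 yaw -0.723
37 dp -6.4 25.5 yaw -0.81
42 dp -5.5 29.3 yaw -0.897
47 dp -4.3 32.9 yaw -0.984
52 dp -2.8 36.5 yaw -1.072
57 dp -1.0 39.9 yaw -1.159
```

Run:
```python
from plan import *
from plant import capture
c=camw(capture("top"))
P=ray((290+194.5/5,150+170/5),*c,.083); print("petri_a",P); P2=ray((290+430/5,150+133/5),*c,.083); print(P2)
for f in range(-10,115,10):
    t=tgt(f,.036,-.026); 
    # finger box corners: x half 9.5 radial, y half 20 tangential
    a=np.radians(f); u=np.array([np.cos(a),np.sin(a)]); w=np.array([-u[1],u[0]])
    m=[min(np.linalg.norm(t+i*.0095*u+j*.020*w*k-p[:2]) for i in(-1,1) for j in (-1,1) for k in (0,.5,1)) for p in (P,P2)]
    print(f,t.round(3),np.round(np.array(m)-.0305,4))
```

```text
petri_a [0.59750855 0.12091002 0.083     ]
[0.61180401 0.02143935 0.083     ]
-10 [0.529 0.075] [0.0313 0.0525]
0 [0.534 0.081] [0.0266 0.048 ]
10 [0.538 0.088] [0.024  0.0468]
20 [0.541 0.095] [0.022  0.0492]
30 [0.543 0.102] [0.0167 0.0548]
40 [0.543 0.11 ] [0.0094 0.062 ]
50 [0.542 0.118] [0.0051 0.0672]
60 [0.539 0.125] [0.006  0.0741]
70 [0.535 0.132] [0.0118 0.0822]
80 [0.53  0.138] [0.0188 0.091 ]
90 [0.524 0.143] [0.024  0.1002]
100 [0.518 0.147] [0.0312 0.1095]
110 [0.511 0.15 ] [0.0396 0.1185]
```

Run:
```python
from plan import *
rows(np.array([.5324,.0838]),-189.4,[2,7,12,17,22,27,32,37,42,47,52,57],.029,-.026)
pa=np.array([.5975,.1209])
for f in (30,40,50,60,70):
    t=tgt(f,.029,-.026); a=np.radians(f); u=np.array([np.cos(a),np.sin(a)]); w=np.array([-u[1],u[0]])
    print(f,min(np.linalg.norm(t+i*.0095*u-j*.021*w-pa) for i in(-1,1) for j in (0,.5,1))-.0305)
```

```text
2 dp 3.7 -2.4 yaw -0.199
7 dp 2.1 0.6 yaw -0.286
12 dp 0.7 3.7 yaw -0.374
17 dp -0.3 7.0 yaw -0.461
22 dp -1.1 10.3 yaw -0.548
27 dp -1.5 13.6 yaw -0.635
32 dp -1.7 17.0 yaw -0.723
37 dp -1.6 20.4 yaw -0.81
42 dp -1.2 23.8 yaw -0.897
47 dp -0.5 27.1 yaw -0.984
52 dp 0.5 30.4 yaw -1.072
57 dp 1.8 33.5 yaw -1.159
30 0.02369505811576641
40 0.01615897346805699
50 0.010446909371044005
60 0.008757108944897236
70 0.011625899701216219
```

Emit:
apply_moves(commands=[{"grip": 0, "dp": [3, -3, 0], "yaw": -0.15}, {"grip": 0, "dp": [2.5, 0, 0], "yaw": -0.28}, {"grip": 0, "dp": [0.7, 3.7, 0], "yaw": -0.37}, {"grip": 0, "dp": [-0.3, 7, 0], "yaw": -0.46}, {"grip": 0, "dp": [-1.1, 10.3, 0], "yaw": -0.55}, {"grip": 0, "dp": [-1.5, 13.6, 0], "yaw": -0.635}, {"grip": 0, "dp": [-1.7, 17, 0], "yaw": -0.72}, {"grip": 0, "dp": [-1.6, 20.4, 0], "yaw": -0.81}, {"grip": 0, "dp": [-1.2, 23.8, 0], "yaw": -0.9}, {"grip": 0, "dp": [-0.5, 27.1, 0], "yaw": -0.985}, {"grip": 0, "dp": [0.5, 30.4, 0], "yaw": -1.07}])

```text
time_s: 7.88
tcp_pos: [0.5366, 0.1136, 0.0735]
eef_rot: [180.0, -0.0, -127.9]
contact_force: [1.0, 0.2, -0.2]
gripper_width: 0.0005
```

```bash
python3 look.py a6 ws
```

```text
t 7.875 [ 32.4  17.4 -26.5  -0.  -46.1 -70.3] [0.5366 0.1136 0.0735] [ 179.98   -0.   -127.95] [ 1.   0.2 -0.2]
```

View pics/a6_w.png

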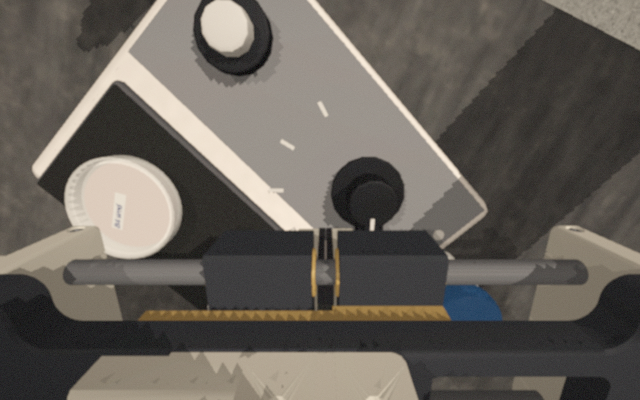

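View pics/a6_s.png

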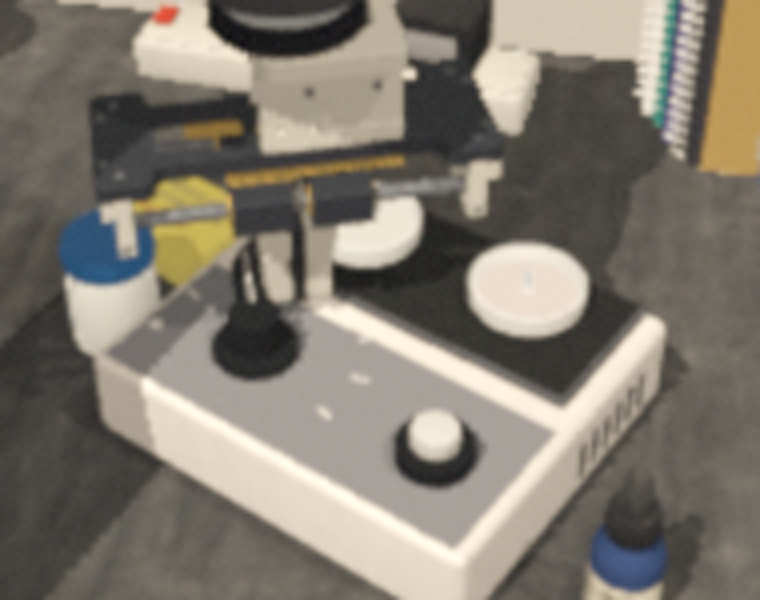

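```bash
python3 ang.py a6 373 224
python3 - <<'E'
from plan import *
p=tgt(52,.029,-.026); print(p)
rows(p,-128.1,[57,62,67,72,77,82,87,92,97,102,106,108],.029,-.026)
E
```

```text
pt [0.5055 0.1151 0.088 ] world ang 49.2 pos 2.04 axis px [[375. 206.]]
tcp rho,tau in handle frame 0.029947003038739154 -0.024535426212174548
[0.53684246 0.11384511]
57 dp -2.2 2.6 yaw -0.089
62 dp -4.1 5.4 yaw -0.176
67 dp -5.7 8.4 yaw -0.264
72 dp -7.1 11.5 yaw -0.351
77 dp -8.2 14.7 yaw -0.438
82 dp -9.1 18.0 yaw -0.525
87 dp -9.6 21.4 yaw -0.613
92 dp -9.9 24.7 yaw -0.7
97 dp -9.8 28.1 yaw -0.787
102 dp -9.5 31.5 yaw -0.874
106 dp -9.0 34.2 yaw -0.944
108 dp -8.7 35.5 yaw -0.979
```

Emit:
apply_moves(commands=[{"grip": 0, "dp": [-2.2, 2.6, 0], "yaw": -0.09}, {"grip": 0, "dp": [-4.1, 5.4, 0], "yaw": -0.175}, {"grip": 0, "dp": [-5.7, 8.4, 0], "yaw": -0.265}, {"grip": 0, "dp": [-7.1, 11.5, 0], "yaw": -0.35}, {"grip": 0, "dp": [-8.2, 14.7, 0], "yaw": -0.44}, {"grip": 0, "dp": [-9.1, 18, 0], "yaw": -0.525}, {"grip": 0, "dp": [-9.6, 21.4, 0], "yaw": -0.61}, {"grip": 0, "dp": [-9.9, 24.7, 0], "yaw": -0.7}, {"grip": 0, "dp": [-9.8, 28.1, 0], "yaw": -0.785}, {"grip": 0, "dp": [-9.5, 31.5, 0], "yaw": -0.875}, {"grip": 0, "dp": [-9, 34.2, 0], "yaw": -0.945}, {"grip": 0, "dp": [-9, 34.2, 0], "yaw": -0.945}])

```text
time_s: 9.48
tcp_pos: [0.5153, 0.1416, 0.0736]
eef_rot: [180.0, 0.0, -74.1]
contact_force: [0.3, 0.4, 0.4]
gripper_width: 0.0004
```

```bash
python3 look.py a7 ws
```

```text
t 9.475 [ 36.4  16.2 -28.3  -0.  -45.5 -20.5] [0.5153 0.1416 0.0736] [ 1.7999e+02  1.0000e-02 -7.4070e+01] [0.3 0.4 0.4]
```

View pics/a7_w.png

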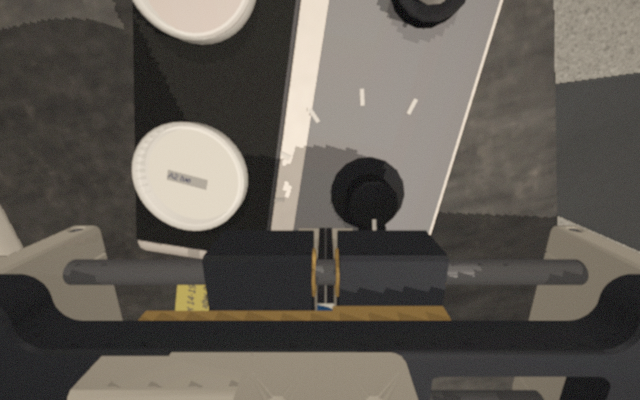

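View pics/a7_s.png

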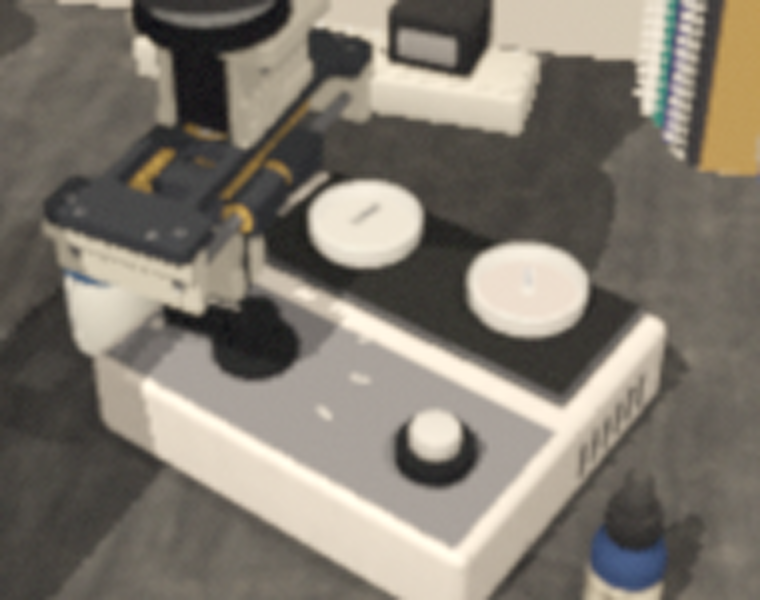

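```bash
python3 ang.py a7 375 226
```

```text
pt [0.4944 0.1172 0.088 ] world ang 111.8 pos -0.04 axis px [[374. 207.]]
tcp rho,tau in handle frame 0.025863735525792547 -0.028445551590092658
```

Emit:
apply_moves(commands=[{"grip": 0, "dp": [0, -6, 0], "yaw": 0}, {"grip": 0, "dp": [0, -6, -20], "yaw": 0}, {"grip": 0, "dp": [0, -6, -45], "yaw": 0}, {"grip": 0, "dp": [0, 0, -50], "yaw": -0.03}, {"grip": 0, "dp": [0, 16, -50], "yaw": -0.07}, {"grip": 0, "dp": [0, 32, -50], "yaw": -0.07}, {"grip": 0, "dp": [0, 48, -50], "yaw": -0.07}, {"grip": 0, "dp": [0, 64, -50], "yaw": -0.07}, {"grip": 0, "dp": [0, 64, -50], "yaw": -0.07}, {"grip": 0, "dp": [0, 64, -50], "yaw": -0.07}])

```text
time_s: 10.82
tcp_pos: [0.4543, 0.1242, 0.1239]
eef_rot: [-180.0, 0.0, -69.9]
contact_force: [0.8, 0.0, -0.1]
gripper_width: 0.0002
```

```bash
python3 look.py a8 ws
python3 - <<'E'
from plan import *
p=tgt(106,.029,-.026); a=np.radians(-74); print(p+.064*np.array([np.sin(a),-np.cos(a)]))
E
```

```text
t 10.825 [ 39.3   6.8 -32.6   0.  -50.5 -19.3] [0.4543 0.1242 0.1239] [-179.95    0.    -69.92] [ 0.8  0.  -0.1]
[0.45397857 0.12440237]
```

View pics/a8_w.png

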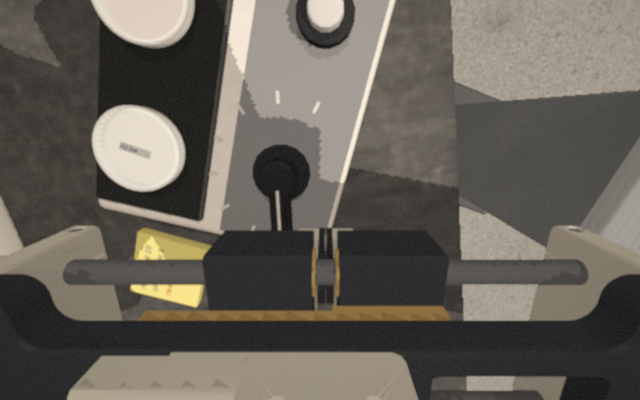

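View pics/a8_s.png

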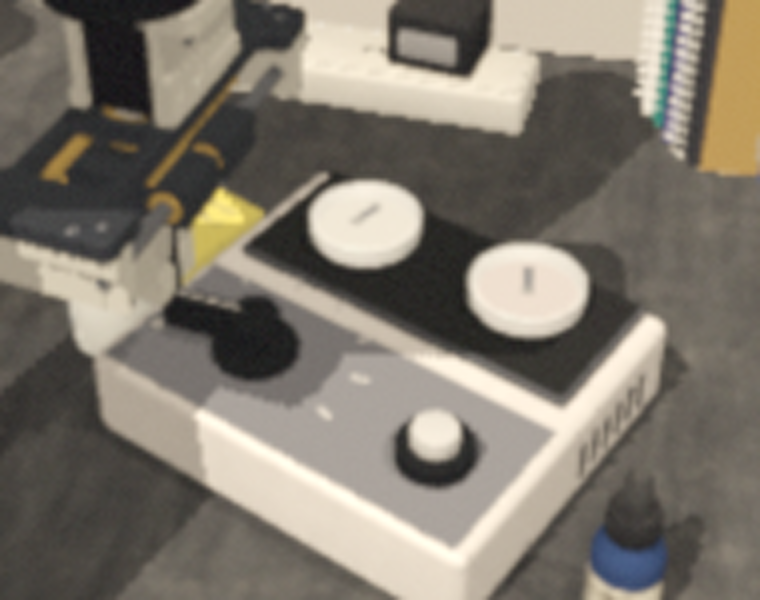

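```bash
python3 ang.py a8 280 226
python3 - <<'E'
from h import *
from plant import capture
c=camw(capture("scene")); s=[.5508,.0668,np.radians(5.5)]
for k in (0,1): print(k,(proj(pose(s,[tick(k,.052,.088),tick(k)]),*c)-[240,150])*4)
E
```

```text
pt [0.4856 0.139  0.088 ] world ang 111.9 pos -0.05 axis px [[276. 181.]]
tcp rho,tau in handle frame 0.03243940830909532 0.03460347083486098
0 [[159.2540086  284.88679509]
 [154.29639988 322.70456073]]
1 [[193.78943798 257.8722714 ]
 [191.65365734 292.73320401]]
```

Emit:
apply_moves(commands=[{"grip": 0, "dp": [0, 3, 12], "yaw": 0}, {"grip": 0, "dp": [0, 3, 25], "yaw": 0}, {"grip": 0, "dp": [0, 3, 38], "yaw": 0}, {"grip": 0, "dp": [0, 3, 50], "yaw": 0}, {"grip": 0, "dp": [0, 3, 50], "yaw": 0}])

```text
time_s: 11.6
tcp_pos: [0.4506, 0.1224, 0.0723]
eef_rot: [179.9, -0.0, -70.0]
contact_force: [-1.0, -0.1, -0.0]
gripper_width: 0.0001
```

```bash
python3 look.py a9 s
python3 - <<'E'
from plan import *
a=np.radians(-70);p=np.array([.45398,.1244])+.003*np.array([np.sin(a),-np.cos(a)]); print(p)
rows(p,-70,[108,104,99,94,89,84,79,74,69,64,59,54],.029,.026)
E
```

```text
t 11.6 [ 39.4  10.6 -36.5  -0.  -43.  -19.4] [0.4506 0.1224 0.0723] [ 1.7986e+02 -4.0000e-02 -6.9960e+01] [-1.  -0.1 -0. ]
[0.45116092 0.12337394]
108 dp 1.7 -13.9 yaw 0.035
104 dp 0.0 -16.1 yaw 0.105
99 dp -1.9 -18.9 yaw 0.192
94 dp -3.5 -21.9 yaw 0.279
89 dp -4.8 -25.0 yaw 0.367
84 dp -5.9 -28.2 yaw 0.454
79 dp -6.7 -31.5 yaw 0.541
74 dp -7.2 -34.9 yaw 0.628
69 dp -7.4 -38.3 yaw 0.716
64 dp -7.3 -41.7 yaw 0.803
59 dp -6.9 -45.1 yaw 0.89
54 dp -6.2 -48.4 yaw 0.977
```

View pics/a9_s.png

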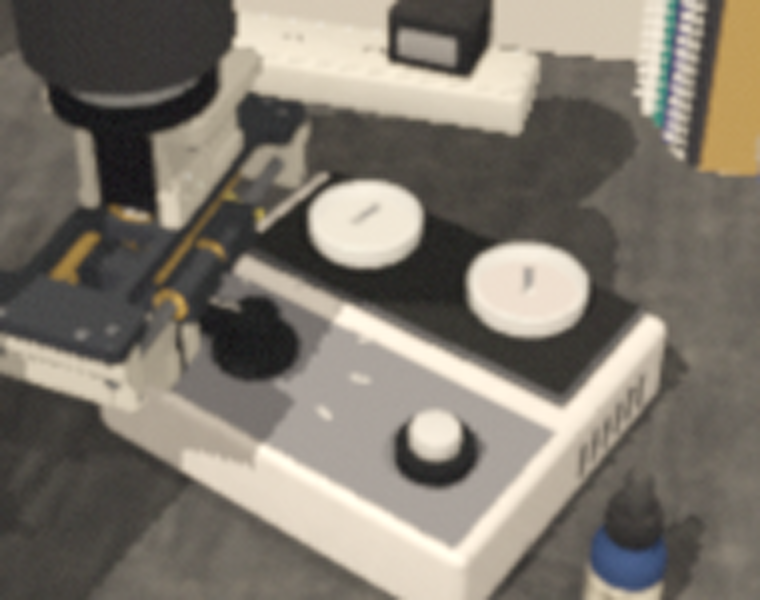

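Emit:
apply_moves(commands=[{"grip": 0, "dp": [1, -7, 0], "yaw": 0.02}, {"grip": 0, "dp": [1.7, -13.9, 0], "yaw": 0.035}, {"grip": 0, "dp": [0, -16.1, 0], "yaw": 0.105}, {"grip": 0, "dp": [-1.9, -18.9, 0], "yaw": 0.19}, {"grip": 0, "dp": [-3.5, -21.9, 0], "yaw": 0.28}, {"grip": 0, "dp": [-4.8, -25, 0], "yaw": 0.365}, {"grip": 0, "dp": [-5.9, -28.2, 0], "yaw": 0.455}, {"grip": 0, "dp": [-6.7, -31.5, 0], "yaw": 0.54}, {"grip": 0, "dp": [-7.2, -34.9, 0], "yaw": 0.63}, {"grip": 0, "dp": [-7.4, -38.3, 0], "yaw": 0.715}, {"grip": 0, "dp": [-7.3, -41.7, 0], "yaw": 0.805}])

```text
time_s: 13.02
tcp_pos: [0.4884, 0.1442, 0.0738]
eef_rot: [-180.0, 0.0, -116.3]
contact_force: [-1.1, -0.1, -0.1]
gripper_width: 0.0003
```

```bash
python3 look.py b1 ws;  python3 - <<'E'
from plan import *
p=tgt(64,.029,.026); print(p)
rows(p,-116.1,[59,54,49,44,39,34,29,24,19,14,9,4],.029,.026)
E
```

```text
t 13.025 [ 38.6  14.1 -31.4  -0.  -44.5 -64.8] [0.4884 0.1442 0.0738] [-1.8000e+02  2.0000e-02 -1.1628e+02] [-1.1 -0.1 -0.1]
[0.48784412 0.14446268]
59 dp -2.2 -2.6 yaw 0.086
54 dp -4.1 -5.4 yaw 0.173
49 dp -5.8 -8.4 yaw 0.26
44 dp -7.2 -11.5 yaw 0.347
39 dp -8.3 -14.7 yaw 0.435
34 dp -9.1 -18.0 yaw 0.522
29 dp -9.7 -21.3 yaw 0.609
24 dp -10.0 -24.7 yaw 0.696
19 dp -9.9 -28.1 yaw 0.784
14 dp -9.6 -31.5 yaw 0.871
9 dp -9.0 -34.8 yaw 0.958
4 dp -8.1 -38.1 yaw 1.045
```

View pics/b1_w.png

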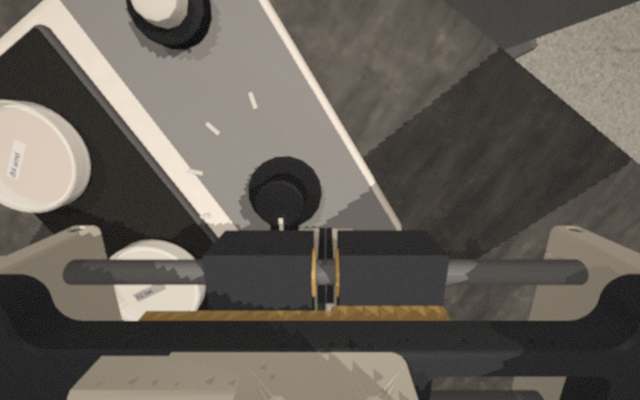

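View pics/b1_s.png

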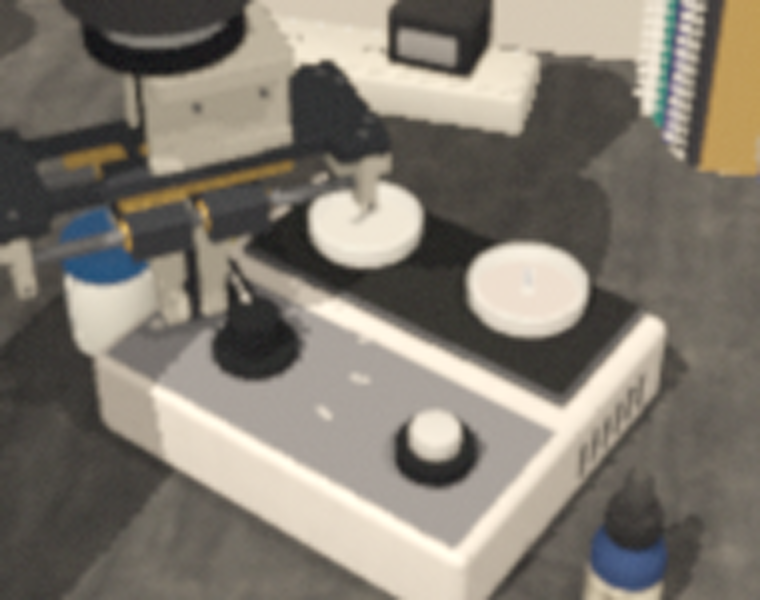

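Emit:
apply_moves(commands=[{"grip": 0, "dp": [-2.2, -2.6, 0], "yaw": 0.085}, {"grip": 0, "dp": [-4.1, -5.4, 0], "yaw": 0.175}, {"grip": 0, "dp": [-5.8, -8.4, 0], "yaw": 0.26}, {"grip": 0, "dp": [-7.2, -11.5, 0], "yaw": 0.345}, {"grip": 0, "dp": [-8.3, -14.7, 0], "yaw": 0.435}, {"grip": 0, "dp": [-9.1, -18, 0], "yaw": 0.52}, {"grip": 0, "dp": [-9.7, -21.3, 0], "yaw": 0.61}, {"grip": 0, "dp": [-10, -24.7, 0], "yaw": 0.695}, {"grip": 0, "dp": [-9.9, -28.1, 0], "yaw": 0.785}, {"grip": 0, "dp": [-9.6, -31.5, 0], "yaw": 0.87}, {"grip": 0, "dp": [-9, -34.8, 0], "yaw": 0.96}, {"grip": 0, "dp": [-8.1, -38.1, 0], "yaw": 1.045}])

```text
time_s: 14.62
tcp_pos: [0.526, 0.1348, 0.0738]
eef_rot: [180.0, 0.0, -176.0]
contact_force: [-0.9, 0.5, -0.7]
gripper_width: 0.0001
```

```bash
python3 look.py b2 ws;  python3 - <<'E'
from plan import *
p=tgt(4,.029,.026); print(p)
rows(p,-176,[0,-4,-8,-12,-16,-20,-24,-28,-30,-32,-34,-36],.029,.026)
E
```

```text
t 14.625 [  35.    16.9  -27.2   -0.   -45.9 -121. ] [0.526  0.1348 0.0738] [ 1.7997e+02  3.0000e-02 -1.7599e+02] [-0.9  0.5 -0.7]
[0.52561569 0.1349596 ]
0 dp -1.7 -2.1 yaw 0.07
-4 dp -3.3 -4.3 yaw 0.14
-8 dp -4.8 -6.6 yaw 0.209
-12 dp -6.0 -9.0 yaw 0.279
-16 dp -7.1 -11.5 yaw 0.349
-20 dp -8.1 -14.0 yaw 0.419
-24 dp -8.8 -16.7 yaw 0.489
-28 dp -9.4 -19.3 yaw 0.559
-30 dp -9.6 -20.7 yaw 0.593
-32 dp -9.7 -22.0 yaw 0.628
-34 dp -9.9 -23.4 yaw 0.663
-36 dp -9.9 -24.7 yaw 0.698
```

View pics/b2_w.png

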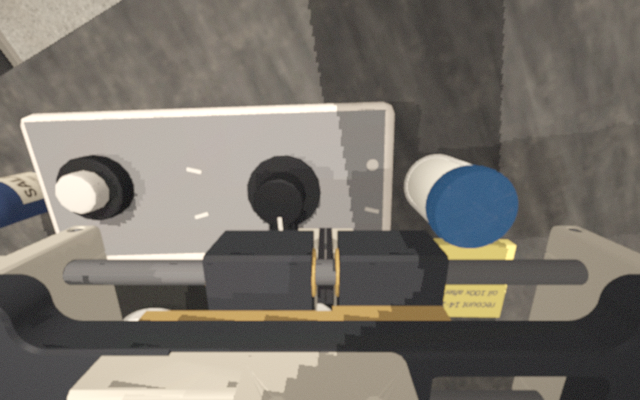

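View pics/b2_s.png

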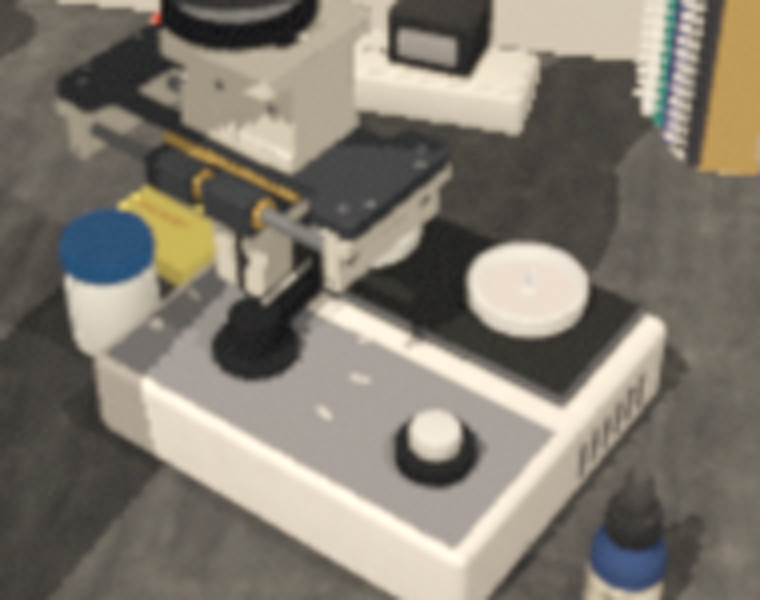

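Emit:
apply_moves(commands=[{"grip": 0, "dp": [-1.7, -2.1, 0], "yaw": 0.07}, {"grip": 0, "dp": [-3.3, -4.3, 0], "yaw": 0.14}, {"grip": 0, "dp": [-4.8, -6.6, 0], "yaw": 0.21}, {"grip": 0, "dp": [-6, -9, 0], "yaw": 0.28}, {"grip": 0, "dp": [-7.1, -11.5, 0], "yaw": 0.35}, {"grip": 0, "dp": [-8.1, -14, 0], "yaw": 0.42}, {"grip": 0, "dp": [-8.8, -16.7, 0], "yaw": 0.49}, {"grip": 0, "dp": [-9.4, -19.3, 0], "yaw": 0.56}, {"grip": 0, "dp": [-9.7, -22, 0], "yaw": 0.63}, {"grip": 0, "dp": [-9.7, -22, 0], "yaw": 0.63}])

```text
time_s: 15.98
tcp_pos: [0.537, 0.1133, 0.0737]
eef_rot: [180.0, 0.0, 148.1]
contact_force: [0.4, 0.4, 1.0]
gripper_width: 0.0002
```

```bash
python3 look.py b3 ws
```

```text
t 15.975 [  32.4   17.4  -26.5    0.   -46.1 -154.2] [0.537  0.1133 0.0737] [1.7999e+02 1.0000e-02 1.4812e+02] [0.4 0.4 1. ]
```

View pics/b3_w.png

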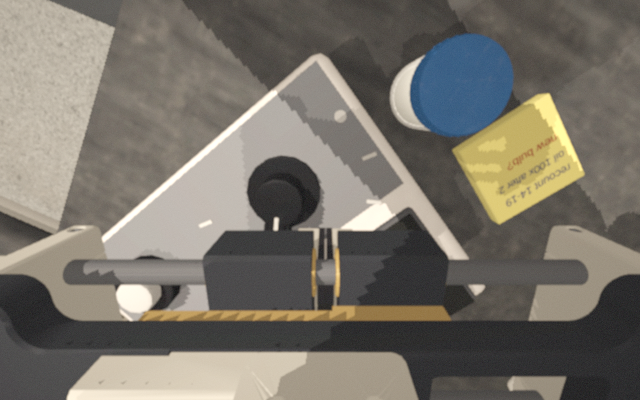

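View pics/b3_s.png

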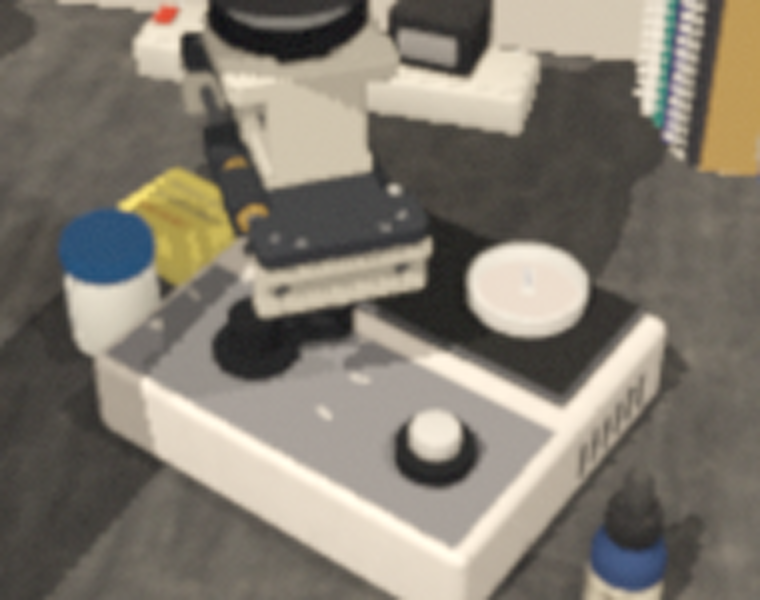

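Emit:
apply_moves(commands=[{"grip": 0, "dp": [-9.7, -19, 0], "yaw": 0}, {"grip": 0, "dp": [0, 8, 0], "yaw": 0}, {"grip": 0, "dp": [0, 8, -20], "yaw": 0}, {"grip": 0, "dp": [0, 8, -40], "yaw": 0}, {"grip": 0, "dp": [0, 8, -60], "yaw": 0}, {"grip": 0, "dp": [0, 8, -60], "yaw": 0}])

```text
time_s: 16.82
tcp_pos: [0.5419, 0.12, 0.1351]
eef_rot: [179.9, 0.1, 148.0]
contact_force: [0.2, -0.2, -0.9]
gripper_width: 0.0004
```

```bash
python3 look.py b4 ws
```

```text
t 16.825 [  32.7   13.7  -21.9    0.   -54.2 -154.7] [0.5419 0.12   0.1351] [1.7986e+02 9.0000e-02 1.4804e+02] [ 0.2 -0.2 -0.9]
```

View pics/b4_w.png

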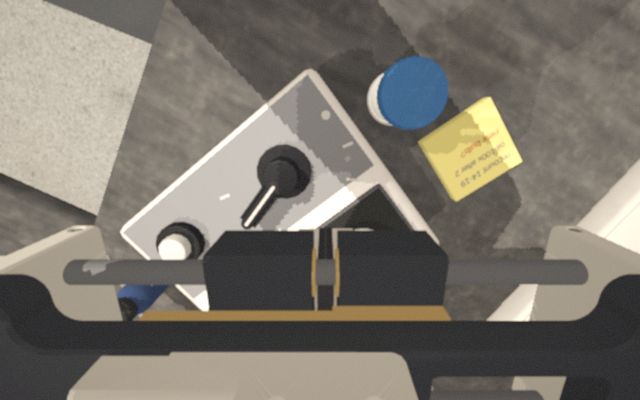

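View pics/b4_s.png

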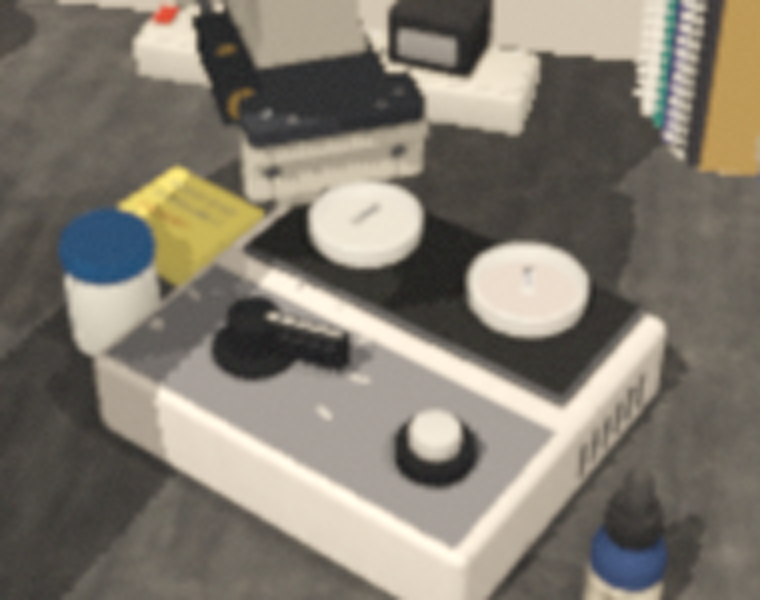

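```bash
python3 ang.py b4 246 223;  python3 - <<'E'
from h import *
from plant import capture
c=camw(capture("scene")); s=[.5508,.0668,np.radians(5.5)]
for k in (4,5,6,7): print(k,(proj(pose(s,[tick(k,.052,.088),tick(k)]),*c)-[240,150])*4)
E
```

```text
pt [0.5152 0.0637 0.088 ] world ang -68.9 pos 5.98 axis px [[279. 177.]]
tcp rho,tau in handle frame 0.0034798520050568767 0.04520657808514935
4 [[332.69694728 267.8752713 ]
 [341.577367   303.95524103]]
5 [[353.2916187  299.32529418]
 [364.0988347  338.96785552]]
6 [[347.0172919  335.26532586]
 [357.62123324 379.1224911 ]]
7 [[313.57906224 365.82204295]
 [321.55842674 413.37513224]]
```

I made an error here. In the back-off call I wrote the first row as if it continued the previous call, so it drove the handle one click too far. The handle now measures at position 6. The key hasn't been touched and plenty of time is left, so I'll redo the count as the task says: back to off, then five clicks clockwise.

```bash
cat >> plan.py <<'E'
def rowsg(p0,psi0,seq):
    "seq of (theta handle, phit tool, rho, tau)"
    a=np.radians(psi0); X=np.array([np.cos(a),np.sin(a)]); Y=np.array([np.sin(a),-np.cos(a)])
    for th,ph,rho,tau in seq:
        t=tgt(th,rho,tau); d=(t-p0)*1000; print(th,ph,"xy",t.round(4),"dp",(d@X).round(1),(d@Y).round(1),"yaw",np.radians(-((ph-180)-psi0)).round(3))
E
python3 - <<'E'
from plan import *
psi=-212.1; a=np.radians(psi)
p=tgt(-32,.029,.026)+.008*np.array([np.sin(a),-np.cos(a)]); print(p)
rowsg(p,psi,[(-69.5,-32,.032,-.042),(-69.5,-32,.032,-.030)]+[(t,max(t,-32),.032,-.028) for t in range(-66,-10,5)])
E
```

```text
[0.54112248 0.12045857]
-69.5 -32 xy [0.4704 0.0623] dp 29.0 -86.9 yaw -0.002
-69.5 -32 xy [0.4816 0.0665] dp 21.8 -77.3 yaw -0.002
-66 -32 xy [0.4859 0.0664] dp 18.0 -75.1 yaw -0.002
-61 -32 xy [0.4895 0.0654] dp 14.5 -74.0 yaw -0.002
-56 -32 xy [0.4932 0.0648] dp 11.0 -72.6 yaw -0.002
-51 -32 xy [0.4969 0.0645] dp 7.7 -70.9 yaw -0.002
-46 -32 xy [0.5006 0.0645] dp 4.6 -68.9 yaw -0.002
-41 -32 xy [0.5043 0.0649] dp 1.7 -66.7 yaw -0.002
-36 -32 xy [0.5079 0.0655] dp -1.1 -64.2 yaw -0.002
-31 -31 xy [0.5115 0.0665] dp -3.6 -61.4 yaw -0.019
-26 -26 xy [0.515  0.0678] dp -5.8 -58.5 yaw -0.106
-21 -21 xy [0.5183 0.0694] dp -7.8 -55.4 yaw -0.194
-16 -16 xy [0.5215 0.0713] dp -9.6 -52.1 yaw -0.281
-11 -11 xy [0.5246 0.0734] dp -11.0 -48.7 yaw -0.368
```

Emit:
apply_moves(commands=[{"grip": 0, "dp": [7, -22, 0], "yaw": 0}, {"grip": 0, "dp": [15, -44, 0], "yaw": 0}, {"grip": 0, "dp": [22, -66, 0], "yaw": 0}, {"grip": 0, "dp": [29, -87, 0], "yaw": 0}, {"grip": 0, "dp": [29, -87, 15], "yaw": 0}, {"grip": 0, "dp": [29, -87, 32], "yaw": 0}, {"grip": 0, "dp": [29, -87, 48], "yaw": 0}, {"grip": 0, "dp": [29, -87, 60], "yaw": 0}, {"grip": 0, "dp": [29, -87, 60], "yaw": 0}])

```text
time_s: 18.1
tcp_pos: [0.4696, 0.0612, 0.0724]
eef_rot: [-179.9, -0.1, 148.0]
contact_force: [-0.2, -0.9, 0.3]
gripper_width: 0.0005
```

```bash
python3 look.py c1 ws
python3 - <<'E'
from plan import *
psi=-212.1
p=tgt(-69.5,.032,-.042)
rowsg(p,psi,[(-69.5,-32,.032,-.030)]+[(t,max(t,-32),.032,-.028) for t in range(-66,-10,5)])
E
```

```text
t 18.1 [  31.3   11.2  -35.7   -0.   -43.3 -153.3] [0.4696 0.0612 0.0724] [-1.7986e+02 -7.0000e-02  1.4796e+02] [-0.2 -0.9  0.3]
-69.5 -32 xy [0.4816 0.0665] dp -7.3 9.5 yaw -0.002
-66 -32 xy [0.4859 0.0664] dp -11.0 11.7 yaw -0.002
-61 -32 xy [0.4895 0.0654] dp -14.6 12.8 yaw -0.002
-56 -32 xy [0.4932 0.0648] dp -18.0 14.2 yaw -0.002
-51 -32 xy [0.4969 0.0645] dp -21.3 15.9 yaw -0.002
-46 -32 xy [0.5006 0.0645] dp -24.4 17.9 yaw -0.002
-41 -32 xy [0.5043 0.0649] dp -27.4 20.2 yaw -0.002
-36 -32 xy [0.5079 0.0655] dp -30.1 22.7 yaw -0.002
-31 -31 xy [0.5115 0.0665] dp -32.6 25.4 yaw -0.019
-26 -26 xy [0.515  0.0678] dp -34.9 28.4 yaw -0.106
-21 -21 xy [0.5183 0.0694] dp -36.9 31.5 yaw -0.194
-16 -16 xy [0.5215 0.0713] dp -38.6 34.8 yaw -0.281
-11 -11 xy [0.5246 0.0734] dp -40.0 38.2 yaw -0.368
```

View pics/c1_w.png

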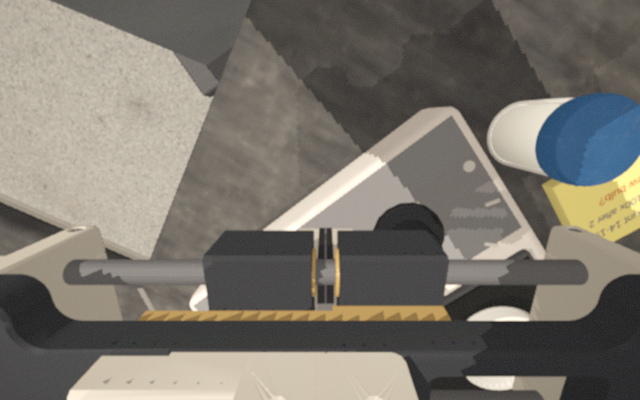

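View pics/c1_s.png

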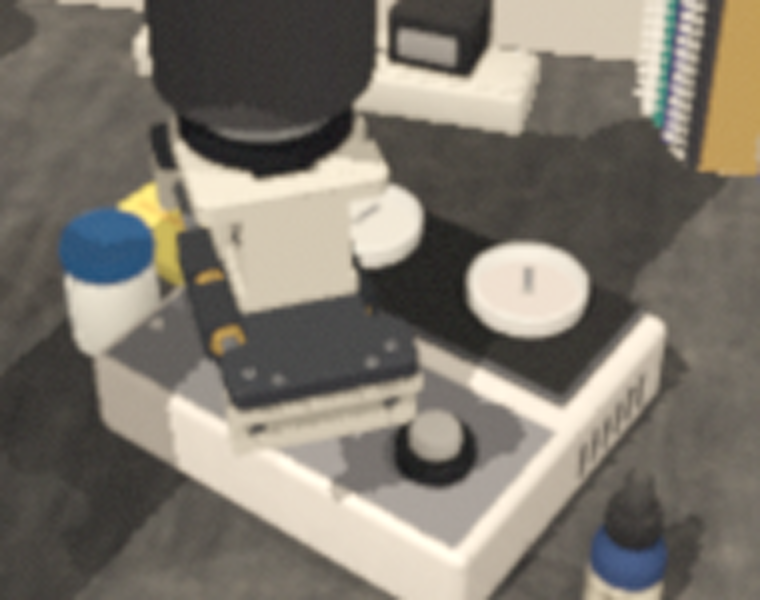

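Emit:
apply_moves(commands=[{"grip": 0, "dp": [-7.3, 9.5, 0], "yaw": 0}, {"grip": 0, "dp": [-11, 11.7, 0], "yaw": 0}, {"grip": 0, "dp": [-14.6, 12.8, 0], "yaw": 0}, {"grip": 0, "dp": [-18, 14.2, 0], "yaw": 0}, {"grip": 0, "dp": [-21.3, 15.9, 0], "yaw": 0}, {"grip": 0, "dp": [-24.4, 17.9, 0], "yaw": 0}, {"grip": 0, "dp": [-27.4, 20.2, 0], "yaw": 0}, {"grip": 0, "dp": [-30.1, 22.7, 0], "yaw": 0}, {"grip": 0, "dp": [-32.6, 25.4, 0], "yaw": -0.02}, {"grip": 0, "dp": [-34.9, 28.4, 0], "yaw": -0.105}, {"grip": 0, "dp": [-36.9, 31.5, 0], "yaw": -0.195}, {"grip": 0, "dp": [-38.6, 34.8, 0], "yaw": -0.28}])

```text
time_s: 19.7
tcp_pos: [0.5216, 0.0707, 0.0735]
eef_rot: [-180.0, -0.0, 164.2]
contact_force: [0.2, 0.3, -0.3]
gripper_width: 0.0005
```

```bash
python3 look.py c2 ws
python3 - <<'E'
from plan import *
p=tgt(-16,.032,-.028)
rowsg(p,-196.1,[(t,t,.029,-.027) for t in range(-11,48,5)])
E
```

```text
t 19.7 [  29.1   15.6  -29.2    0.   -45.2 -134.9] [0.5216 0.0707 0.0735] [-1.7998e+02 -2.0000e-02  1.6421e+02] [ 0.2  0.3 -0.3]
-11 -11 xy [0.5218 0.075 ] dp 0.8 3.6 yaw -0.089
-6 -6 xy [0.5245 0.0771] dp -1.2 6.4 yaw -0.176
-1 -1 xy [0.527  0.0795] dp -3.0 9.4 yaw -0.264
4 4 xy [0.5293 0.0821] dp -4.5 12.6 yaw -0.351
9 9 xy [0.5314 0.0849] dp -5.7 15.8 yaw -0.438
14 14 xy [0.5332 0.0878] dp -6.6 19.1 yaw -0.525
19 19 xy [0.5347 0.0909] dp -7.2 22.5 yaw -0.613
24 24 xy [0.536  0.0941] dp -7.5 26.0 yaw -0.7
29 29 xy [0.537  0.0974] dp -7.5 29.4 yaw -0.787
34 34 xy [0.5376 0.1008] dp -7.3 32.9 yaw -0.874
39 39 xy [0.538  0.1043] dp -6.7 36.3 yaw -0.962
44 44 xy [0.5381 0.1077] dp -5.8 39.6 yaw -1.049
```

View pics/c2_w.png

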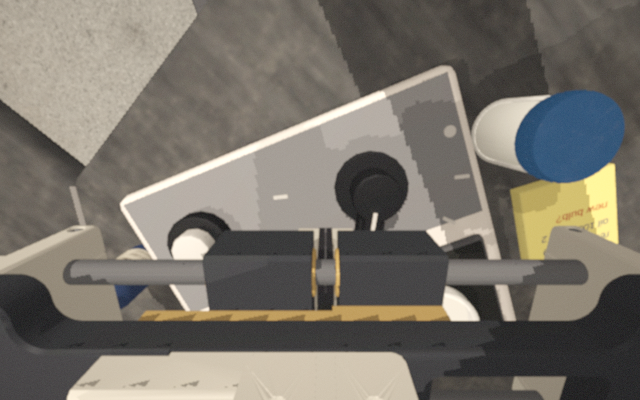

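View pics/c2_s.png

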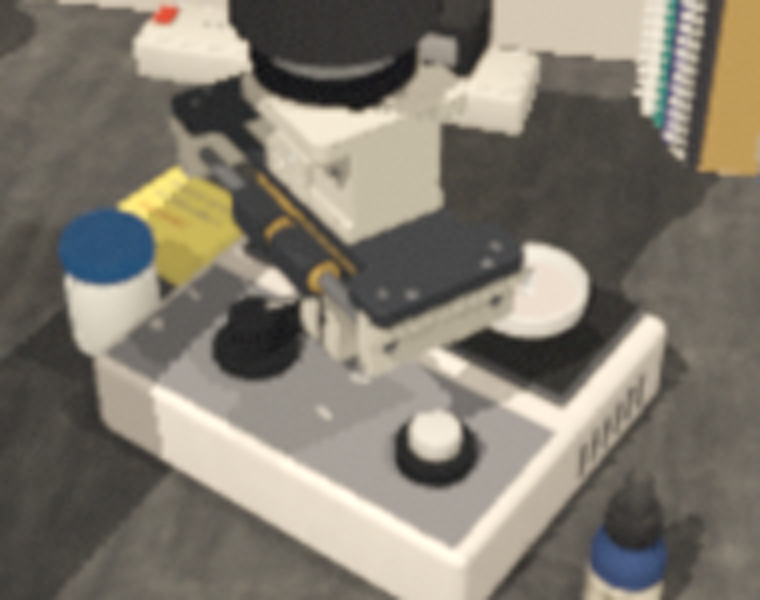

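The handle came back with the finger and is now near position 4. Next I'll sweep it on to off.

Emit:
apply_moves(commands=[{"grip": 0, "dp": [0.8, 3.6, 0], "yaw": -0.09}, {"grip": 0, "dp": [-1.2, 6.4, 0], "yaw": -0.175}, {"grip": 0, "dp": [-3, 9.4, 0], "yaw": -0.265}, {"grip": 0, "dp": [-4.5, 12.6, 0], "yaw": -0.35}, {"grip": 0, "dp": [-5.7, 15.8, 0], "yaw": -0.44}, {"grip": 0, "dp": [-6.6, 19.1, 0], "yaw": -0.525}, {"grip": 0, "dp": [-7.2, 22.5, 0], "yaw": -0.615}, {"grip": 0, "dp": [-7.5, 26, 0], "yaw": -0.7}, {"grip": 0, "dp": [-7.5, 29.4, 0], "yaw": -0.785}, {"grip": 0, "dp": [-7.3, 32.9, 0], "yaw": -0.875}, {"grip": 0, "dp": [-6.7, 36.3, 0], "yaw": -0.96}, {"grip": 0, "dp": [-5.8, 39.6, 0], "yaw": -1.05}])

```text
time_s: 21.3
tcp_pos: [0.5382, 0.1073, 0.0736]
eef_rot: [-180.0, 0.0, -135.8]
contact_force: [0.2, -0.8, -0.1]
gripper_width: 0.0004
```

```bash
python3 look.py c3 w
python3 - <<'E'
from plan import *
p=tgt(44,.029,-.027)
rowsg(p,-136.0,[(t,t,.029,-.026) for t in [49,55,61,67,73,79,85,91,97,102,106]])
E
```

```text
t 21.3 [ 31.7  17.4 -26.5   0.  -46.1 -77.5] [0.5382 0.1073 0.0736] [-1.7999e+02  1.0000e-02 -1.3577e+02] [ 0.2 -0.8 -0.1]
49 49 xy [0.5371 0.1118] dp -2.2 3.6 yaw -0.087
55 55 xy [0.5364 0.1158] dp -4.4 7.0 yaw -0.192
61 61 xy [0.5353 0.1198] dp -6.3 10.6 yaw -0.297
67 67 xy [0.5338 0.1235] dp -7.9 14.4 yaw -0.401
73 73 xy [0.5318 0.1271] dp -9.0 18.3 yaw -0.506
79 79 xy [0.5296 0.1305] dp -9.7 22.3 yaw -0.611
85 85 xy [0.5269 0.1336] dp -9.9 26.4 yaw -0.716
91 91 xy [0.524  0.1364] dp -9.8 30.5 yaw -0.82
97 97 xy [0.5208 0.139 ] dp -9.2 34.5 yaw -0.925
102 102 xy [0.5179 0.1408] dp -8.4 37.8 yaw -1.012
106 106 xy [0.5155 0.142 ] dp -7.6 40.4 yaw -1.082
```

View pics/c3_w.png

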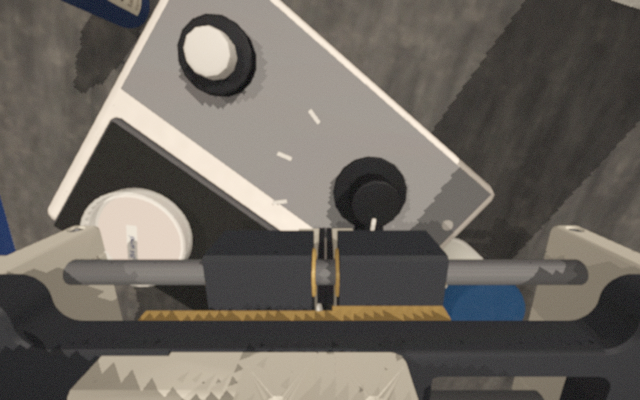

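Emit:
apply_moves(commands=[{"grip": 0, "dp": [-2.2, 3.6, 0], "yaw": -0.085}, {"grip": 0, "dp": [-4.4, 7, 0], "yaw": -0.19}, {"grip": 0, "dp": [-6.3, 10.6, 0], "yaw": -0.295}, {"grip": 0, "dp": [-7.9, 14.4, 0], "yaw": -0.4}, {"grip": 0, "dp": [-9, 18.3, 0], "yaw": -0.505}, {"grip": 0, "dp": [-9.7, 22.3, 0], "yaw": -0.61}, {"grip": 0, "dp": [-9.9, 26.4, 0], "yaw": -0.715}, {"grip": 0, "dp": [-9.8, 30.5, 0], "yaw": -0.82}, {"grip": 0, "dp": [-9.2, 34.5, 0], "yaw": -0.925}, {"grip": 0, "dp": [-8.4, 37.8, 0], "yaw": -1.01}, {"grip": 0, "dp": [-7.6, 40.4, 0], "yaw": -1.08}, {"grip": 0, "dp": [-7.6, 40.4, 0], "yaw": -1.08}])

```text
time_s: 22.85
tcp_pos: [0.5153, 0.1415, 0.0736]
eef_rot: [-180.0, 0.0, -74.1]
contact_force: [0.2, 0.8, 1.4]
gripper_width: 0.0004
```

```bash
python3 look.py c4 w
```

```text
t 22.85 [ 36.4  16.2 -28.3  -0.  -45.5 -20.5] [0.5153 0.1415 0.0736] [-180.     0.   -74.1] [0.2 0.8 1.4]
```

View pics/c4_w.png

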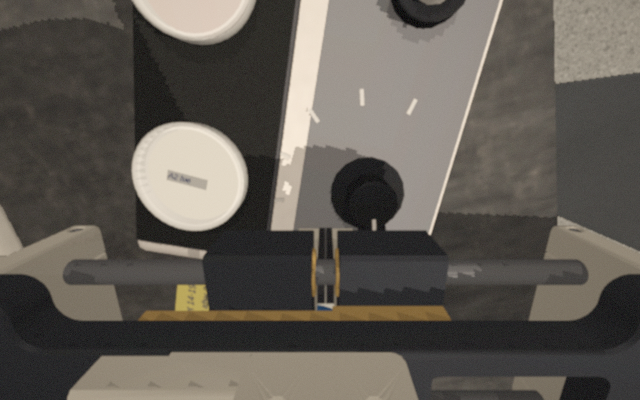

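The view matches the first reset, so the handle is at off again. I'll repeat the crossing that worked before.

Emit:
apply_moves(commands=[{"grip": 0, "dp": [0, -6, 0], "yaw": 0}, {"grip": 0, "dp": [0, -6, -20], "yaw": 0}, {"grip": 0, "dp": [0, -6, -45], "yaw": 0}, {"grip": 0, "dp": [0, 0, -50], "yaw": -0.03}, {"grip": 0, "dp": [0, 16, -50], "yaw": -0.07}, {"grip": 0, "dp": [0, 32, -50], "yaw": -0.07}, {"grip": 0, "dp": [0, 48, -50], "yaw": -0.07}, {"grip": 0, "dp": [0, 64, -50], "yaw": -0.07}, {"grip": 0, "dp": [0, 64, -50], "yaw": -0.07}])

```text
time_s: 24.02
tcp_pos: [0.4526, 0.1234, 0.1237]
eef_rot: [-180.0, 0.0, -69.9]
contact_force: [0.8, -0.5, 0.1]
gripper_width: 0.0004
```

```bash
python3 look.py c5 w
```

```text
t 24.025 [ 39.4   6.7 -32.8  -0.  -50.6 -19.3] [0.4526 0.1234 0.1237] [-1.800e+02  1.000e-02 -6.993e+01] [ 0.8 -0.5  0.1]
```

View pics/c5_w.png

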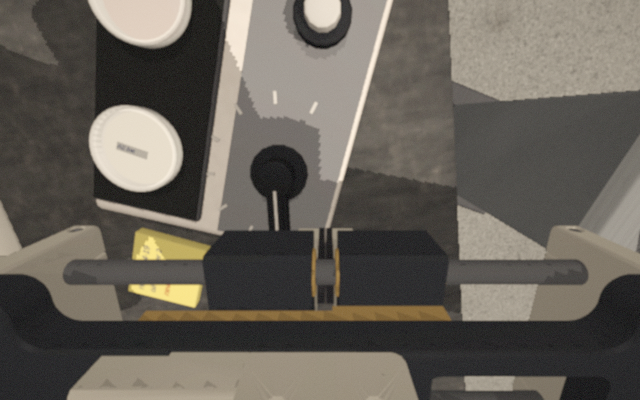

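The handle is at off again, with the stripe at (276,210), the same as after the first reset. I'll lower the finger and sweep clockwise with the same numbers.

Emit:
apply_moves(commands=[{"grip": 0, "dp": [0, 3, 12], "yaw": 0}, {"grip": 0, "dp": [0, 3, 25], "yaw": 0}, {"grip": 0, "dp": [0, 3, 38], "yaw": 0}, {"grip": 0, "dp": [0, 3, 50], "yaw": 0}, {"grip": 0, "dp": [0, 3, 50], "yaw": 0}])

```text
time_s: 24.7
tcp_pos: [0.4504, 0.1222, 0.0722]
eef_rot: [179.8, -0.0, -70.0]
contact_force: [-0.0, -0.1, 0.2]
gripper_width: 0.0004
```

Emit:
apply_moves(commands=[{"grip": 0, "dp": [1, -7, 0], "yaw": 0.02}, {"grip": 0, "dp": [1.7, -13.9, 0], "yaw": 0.035}, {"grip": 0, "dp": [0, -16.1, 0], "yaw": 0.105}, {"grip": 0, "dp": [-1.9, -18.9, 0], "yaw": 0.19}, {"grip": 0, "dp": [-3.5, -21.9, 0], "yaw": 0.28}, {"grip": 0, "dp": [-4.8, -25, 0], "yaw": 0.365}, {"grip": 0, "dp": [-5.9, -28.2, 0], "yaw": 0.455}, {"grip": 0, "dp": [-6.7, -31.5, 0], "yaw": 0.54}, {"grip": 0, "dp": [-7.2, -34.9, 0], "yaw": 0.63}, {"grip": 0, "dp": [-7.4, -38.3, 0], "yaw": 0.715}, {"grip": 0, "dp": [-7.3, -41.7, 0], "yaw": 0.805}])

```text
time_s: 26.08
tcp_pos: [0.4883, 0.1442, 0.0739]
eef_rot: [-180.0, 0.0, -116.3]
contact_force: [-0.7, 0.4, -0.1]
gripper_width: 0.0007
```

Emit:
apply_moves(commands=[{"grip": 0, "dp": [-2.2, -2.6, 0], "yaw": 0.085}, {"grip": 0, "dp": [-4.1, -5.4, 0], "yaw": 0.175}, {"grip": 0, "dp": [-5.8, -8.4, 0], "yaw": 0.26}, {"grip": 0, "dp": [-7.2, -11.5, 0], "yaw": 0.345}, {"grip": 0, "dp": [-8.3, -14.7, 0], "yaw": 0.435}, {"grip": 0, "dp": [-9.1, -18, 0], "yaw": 0.52}, {"grip": 0, "dp": [-9.7, -21.3, 0], "yaw": 0.61}, {"grip": 0, "dp": [-10, -24.7, 0], "yaw": 0.695}, {"grip": 0, "dp": [-9.9, -28.1, 0], "yaw": 0.785}, {"grip": 0, "dp": [-9.6, -31.5, 0], "yaw": 0.87}, {"grip": 0, "dp": [-9, -34.8, 0], "yaw": 0.96}, {"grip": 0, "dp": [-8.1, -38.1, 0], "yaw": 1.045}])

```text
time_s: 27.58
tcp_pos: [0.5263, 0.1348, 0.074]
eef_rot: [180.0, 0.0, -176.1]
contact_force: [-0.4, 1.1, -0.0]
gripper_width: 0.0004
```

```bash
python3 look.py c6 w
```

```text
t 27.575 [  35.    16.9  -27.2   -0.   -45.9 -121.2] [0.5263 0.1348 0.074 ] [ 1.7996e+02  5.0000e-02 -1.7615e+02] [-0.4  1.1 -0. ]
```

View pics/c6_w.png

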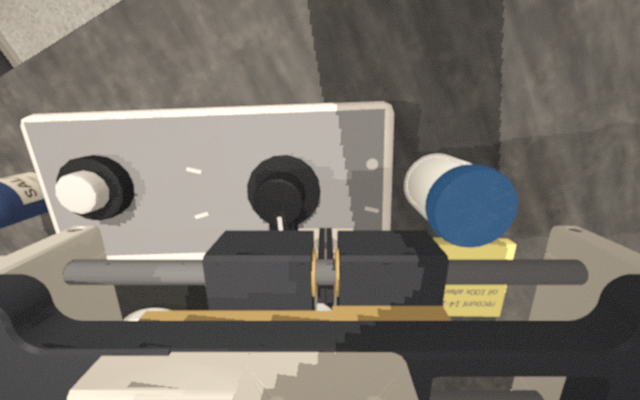

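Emit:
apply_moves(commands=[{"grip": 0, "dp": [-1.7, -2.1, 0], "yaw": 0.07}, {"grip": 0, "dp": [-3.3, -4.3, 0], "yaw": 0.14}, {"grip": 0, "dp": [-4.8, -6.6, 0], "yaw": 0.21}, {"grip": 0, "dp": [-6, -9, 0], "yaw": 0.28}, {"grip": 0, "dp": [-7.1, -11.5, 0], "yaw": 0.35}, {"grip": 0, "dp": [-8.1, -14, 0], "yaw": 0.42}, {"grip": 0, "dp": [-8.8, -16.7, 0], "yaw": 0.49}, {"grip": 0, "dp": [-9.4, -19.3, 0], "yaw": 0.56}, {"grip": 0, "dp": [-9.7, -22, 0], "yaw": 0.63}, {"grip": 0, "dp": [-9.7, -22, 0], "yaw": 0.63}])

```text
time_s: 28.88
tcp_pos: [0.5372, 0.1132, 0.0738]
eef_rot: [180.0, 0.0, 148.0]
contact_force: [-0.4, -0.7, 0.3]
gripper_width: 0.0004
```

Emit:
apply_moves(commands=[{"grip": 0, "dp": [0, 4, 0], "yaw": 0}, {"grip": 0, "dp": [0, 8, 0], "yaw": 0}, {"grip": 0, "dp": [0, 8, -20], "yaw": 0}, {"grip": 0, "dp": [0, 8, -40], "yaw": 0}, {"grip": 0, "dp": [0, 8, -60], "yaw": 0}, {"grip": 0, "dp": [0, 8, -60], "yaw": 0}])

```text
time_s: 29.62
tcp_pos: [0.5421, 0.1207, 0.1351]
eef_rot: [179.8, 0.1, 148.0]
contact_force: [0.0, 0.8, -1.4]
gripper_width: 0.0003
```

```bash
python3 look.py c7 ws
```

```text
t 29.625 [  32.8   13.8  -21.9    0.   -54.2 -154.8] [0.5421 0.1207 0.1351] [1.7984e+02 1.0000e-01 1.4802e+02] [ 0.   0.8 -1.4]
```

View pics/c7_w.png

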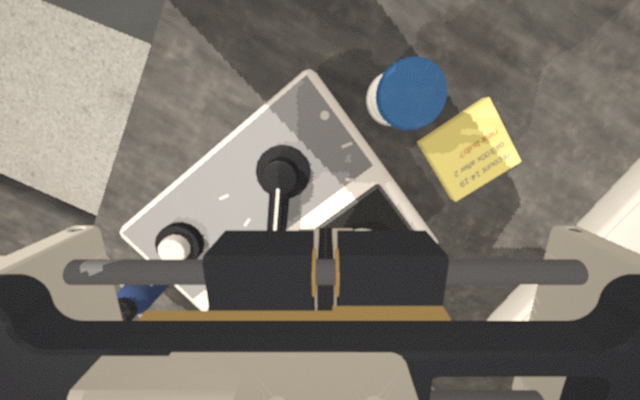

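View pics/c7_s.png

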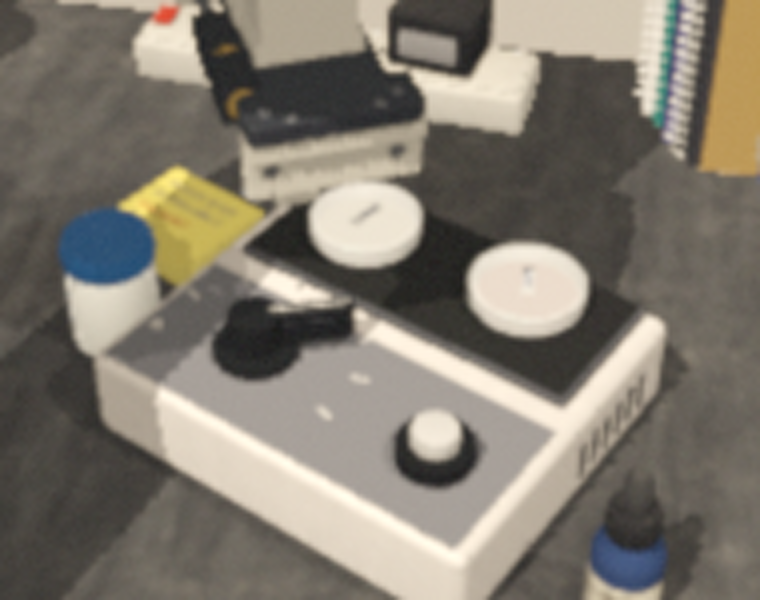

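```bash
python3 ang.py c7 277 226
python3 - <<'E'
from plan import *
import pickle
from look import wcam
psi=-212.1; a=np.radians(psi); X=np.array([np.cos(a),np.sin(a)]); Y=np.array([np.sin(a),-np.cos(a)])
p=tgt(-32,.029,.026)+.008*Y; print(p)
s,c=pickle.load(open("pics/c7.pkl","rb")); k=ray((174,246),*wcam(s,c),.082); print("key seen",k)
for K in (np.array([.5028,-.0082]),): d=(K-p)*1000; print(d@X,d@Y)
E
```

```text
pt [0.5304 0.0837 0.088 ] world ang -36.1 pos 4.89 axis px [[278. 177.]]
tcp rho,tau in handle frame 0.027100762874336482 0.036798840829565964
[0.54112248 0.12045857]
key seen [ 0.50135427 -0.00149048  0.082     ]
-35.90516332945427 -129.354006373651
```

Emit:
apply_moves(commands=[{"grip": 0, "dp": [-6, -22, 0], "yaw": 0}, {"grip": 0, "dp": [-12, -44, 0], "yaw": 0}, {"grip": 0, "dp": [-18, -66, 0], "yaw": 0}, {"grip": 0, "dp": [-24, -88, 0], "yaw": 0}, {"grip": 0, "dp": [-30, -110, 0], "yaw": 0}, {"grip": 0, "dp": [-36, -129, 0], "yaw": 0}, {"grip": 0, "dp": [-36, -129, 15], "yaw": 0}, {"grip": 0, "dp": [-36, -129, 30], "yaw": 0}, {"grip": 0, "dp": [-36, -129, 42], "yaw": 0}, {"grip": 0, "dp": [-36, -129, 42], "yaw": 0}])

```text
time_s: 30.98
tcp_pos: [0.5023, -0.0084, 0.09]
eef_rot: [-179.9, -0.1, 148.0]
contact_force: [-0.8, 0.6, 1.0]
gripper_width: 0.0001
```

```bash
python3 look.py d1 ws
```

```text
t 30.975 [  21.5   12.3  -31.    -0.   -46.8 -143.5] [ 0.5023 -0.0084  0.09  ] [-1.7987e+02 -1.1000e-01  1.4799e+02] [-0.8  0.6  1. ]
```

View pics/d1_s.png

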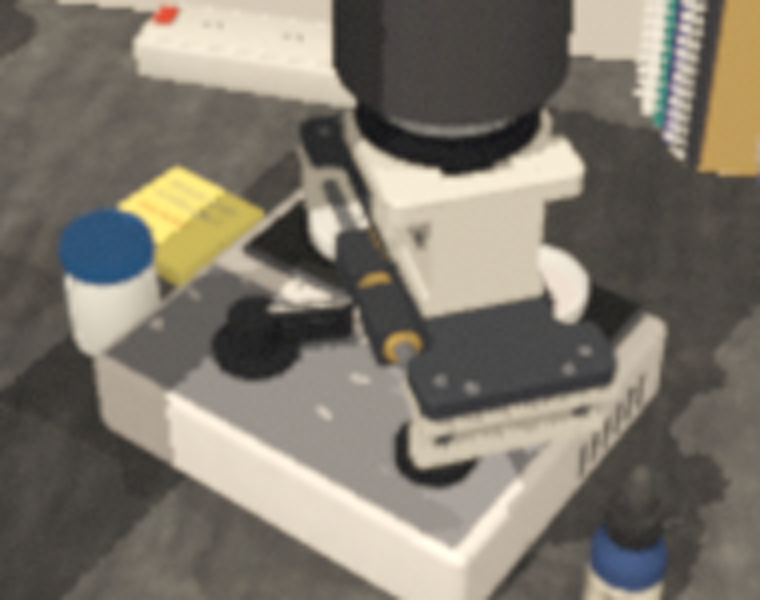

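View pics/d1_w.png

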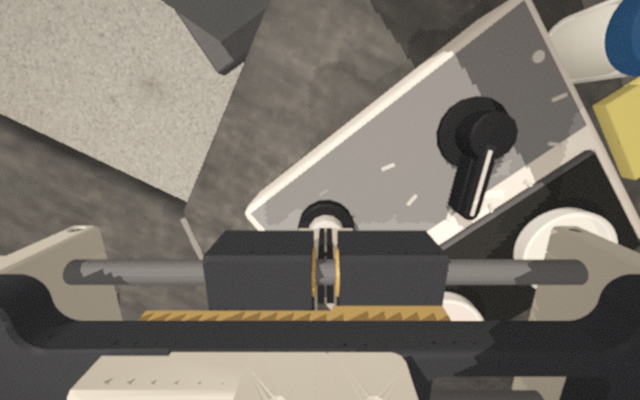

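```bash
python3 ang.py d1 474 212
python3 - <<'E'
import pickle
from look import *
s,c=pickle.load(open("pics/d1.pkl","rb")); cam=wcam(s,c)
t=np.linspace(0,2*np.pi,73); 
for r,z in((.012,.082),(.02,.072)):
    P=np.c_[.5028+r*np.cos(t),-.0082+r*np.sin(t),0*t+z]; q=proj(P,*cam); print(q.min(0),q.max(0))
E
```

```text
pt [0.5347 0.0783 0.088 ] world ang -38.4 pos 4.96 axis px [[496. 135.]]
tcp rho,tau in handle frame 0.07463946725650784 -0.08809932109153396
[306.76774249 218.64195144] [343.82304583 252.70526548]
[295.99786023 201.89871225] [354.65468545 256.18694665]
```

Emit:
apply_moves(commands=[{"grip": 0, "dp": [0, 0, 5], "yaw": 0}, {"grip": 0, "dp": [0, 0, 9], "yaw": 0}, {"grip": 0, "dp": [0, 0, 12], "yaw": 0}, {"grip": 0, "dp": [0, 0, 14], "yaw": 0}, {"grip": 0, "dp": [0, 0, 14], "yaw": 0}])

```text
time_s: 31.7
tcp_pos: [0.5032, -0.0084, 0.0777]
eef_rot: [180.0, 0.0, 148.0]
contact_force: [-1.1, 0.5, 4.0]
gripper_width: 0.0003
```

Emit:
apply_moves(commands=[{"grip": 0, "dp": [0, 0, 1.5], "yaw": 0}, {"grip": 0, "dp": [0, 0, 3], "yaw": 0}, {"grip": 0, "dp": [0, 0, 4], "yaw": 0}, {"grip": 0, "dp": [0, 0, 4], "yaw": 0}])

```text
time_s: 32.2
tcp_pos: [0.5034, -0.0084, 0.0758]
eef_rot: [180.0, 0.1, 148.0]
contact_force: [-10.9, 2.0, 28.5]
gripper_width: 0.0005
```

The key is bottomed: the TCP is at z 0.0758 and the force has risen to 28 N. I'll hold it no longer and lift straight up.

Emit:
apply_moves(commands=[{"grip": 0, "dp": [0, 0, -4], "yaw": 0}, {"grip": 0, "dp": [0, 0, -10], "yaw": 0}, {"grip": 0, "dp": [0, 0, -25], "yaw": 0}, {"grip": 0, "dp": [0, 0, -50], "yaw": 0}, {"grip": 0, "dp": [0, 0, -80], "yaw": 0}, {"grip": 0, "dp": [0, 0, -110], "yaw": 0}, {"grip": 0, "dp": [15, 0, -130], "yaw": 0}, {"grip": 0, "dp": [50, 0, -140], "yaw": 0}, {"grip": 0, "dp": [70, 0, -140], "yaw": 0}, {"grip": 0, "dp": [70, 0, -140], "yaw": 0}])

```text
time_s: 33.45
tcp_pos: [0.443, 0.0289, 0.2145]
eef_rot: [179.9, 0.0, 148.0]
contact_force: [0.6, -0.0, -0.1]
gripper_width: 0.0003
```

```bash
python3 look.py e1 ws
```

```text
t 33.45 [  29.3   -1.4  -28.    -0.   -63.3 -151.3] [0.443  0.0289 0.2145] [1.7993e+02 3.0000e-02 1.4804e+02] [ 0.6 -0.  -0.1]
```

View pics/e1_s.png

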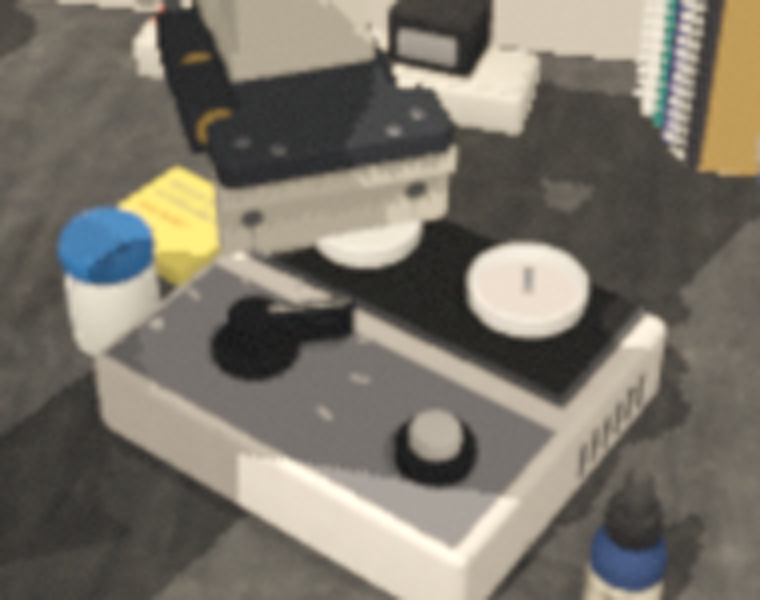

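View pics/e1_w.png

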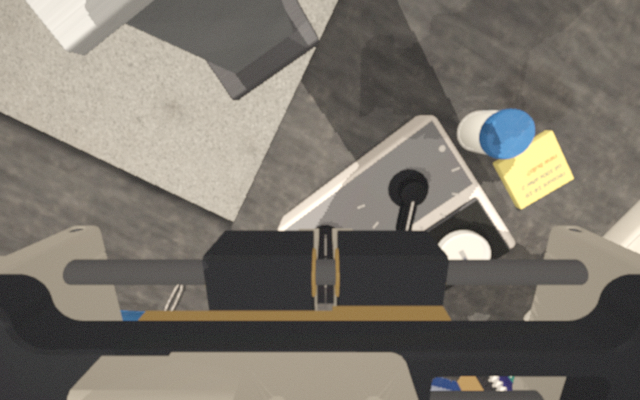

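The key is back up at (435,435), at its original height. The handle points at tick 5, with its tip at (350,318). Jar, dropper, pad and dishes look unmoved, and the arm is clear of everything, so I'm handing in the job.

```bash
python3 -c "
from plant import close_job
print(close_job())"
```

```text
the job is handed in; nothing more can be done
None
```

The job is handed in: the selector stands at five, and the start key was pressed fully down and came back up. The hand-in gives no verdict, so this rests on my own checks.

- **What I did:** With the shut fingers I pushed the handle anticlockwise from 4 to the off stop, then clockwise to five. I then pressed the key straight down and lifted clear. The arm was last seen idle at 33.5 s of the 72 s allowed.
- **My mistake:** On the first count, a wrongly written back-off row pushed the handle on to 6. I hadn't touched the key by then. I pushed the handle back to off again from its clockwise side and recounted five clicks, this time cleanly. The handle was only ever pushed from one side at a time.
- **Selector:** Just before the press the wrist camera gave position 4.96. An earlier, more occluded view gave 4.89, and the last picture shows it pointing at tick 5.
- **Key:** It went down until it stopped, with the TCP at 75.8 mm where full travel should be 76 mm. The force then rose to about 28 N, more than the 5 N the key needs. In the last picture it is back at its original height.
- **Surroundings:** Jar, dropper bottle, note pad and dishes looked unmoved, judged by eye only. The left dish was partly hidden in the last scene view.
- **A disagreement:** One wrist-camera estimate put the key about 7 mm from the other fits, because the gripper partly hid it. The view from right above agreed with the other fits, so I used those.

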